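# Close up a mirror-frame strip and clear the bench

### The job

Lay every loose moulding section on the assembly rail in one row, in any order, tall rib against the lip, butted flush against one another and against the fixed end section so that no gap is left, and bring the sliding jaw up snug against the last one. Clear the tools lying among them: brushes into the wooden tray, steel pressing weights flat on the floor of the grey box. Leave everything else on the bench where it stands.

Things in the scene. Friction and masses are not known exactly. Their poses are not given: they have to be found in the camera images.
- rail: Assembly rail, fixed to the bench: a plywood bed 80 wide (x), 420 long (y), its top 8 mm above the bench. Origin: centre of its underside. An aluminium lip 10 wide along the whole +x edge rises 8 mm above the bed; its inner face is at x = +30 mm. A fixed 60 mm end section of the same moulding stands on the bed at the +y end, against the lip; the row is built from its face towards -y. A grey sliding jaw rides on the bed at the -y end.
- rail_end (a point): Start of the row on the rail: corner where the end section's face (y = +150 mm in the rail's frame), the lip's inner face and the bed's top meet. Axes as the rail's: x towards and through the lip, y into the end section.
- jaw (a joint): Travel of the sliding jaw along the rail's +y, towards the end section: 0 fully back (face 300 mm from the end section's face) to 0.2 m; about 2 N of friction, stays where left.
- jaw_face (a point): On the jaw's clamping face (the face towards the end section), at the lip's inner face and the height of the bed; axes as the rail's. The jaw is a block 44 mm long along the rail, 62 mm wide, 30 mm high above the bed. On its top stands an aluminium grip tab, 22 mm thick across the rail (x), 38 mm long along it, rising 60 mm above the bed; the tab's centre lies at x = -33, y = -22 mm from this point.
- tray: Brush tray: open wooden box, outside 180 (x) by 110 (y), 35 high, walls and floor 5 mm, fixed. Origin: centre of its underside.
- box: Weight box: open grey plastic box, outside 160 (x) by 130 (y), 35 high, walls and floor 5 mm, fixed. Origin: centre of its underside.
- m70: Loose dark-wood moulding section with silvered faces, 70 long (y), 50 wide (x); about 0.07 to 0.2 kg; may be absent. L-shaped section: a tall rib, 28 wide and 45 high, along the +x side (x = -3 to +25 mm), and a low step 16 high along the -x side (x = -25 to -3 mm). Origin: centre of the underside of the 50 mm width. Laid properly, its axes lie along the rail's, rib against the lip.
- m70_head (a point): Bottom corner of the 70 mm section's +y end at the tall (+x) side: meets rail_end or a neighbour's tail in the row.
- m70_tail (a point): Bottom corner of the 70 mm section's -y end at the tall (+x) side: meets a neighbour's head or the jaw's face.
- m80: Loose dark-wood moulding section with silvered faces, 80 long (y), 50 wide (x); about 0.07 to 0.2 kg; may be absent. L-shaped section: a tall rib, 28 wide and 45 high, along the +x side (x = -3 to +25 mm), and a low step 16 high along the -x side (x = -25 to -3 mm). Origin: centre of the underside of the 50 mm width. Laid properly, its axes lie along the rail's, rib against the lip.
- m80_head (a point): Bottom corner of the 80 mm section's +y end at the tall (+x) side: meets rail_end or a neighbour's tail in the row.
- m80_tail (a point): Bottom corner of the 80 mm section's -y end at the tall (+x) side: meets a neighbour's head or the jaw's face.
- m90: Loose dark-wood moulding section with silvered faces, 90 long (y), 50 wide (x); about 0.07 to 0.2 kg; may be absent. L-shaped section: a tall rib, 28 wide and 45 high, along the +x side (x = -3 to +25 mm), and a low step 16 high along the -x side (x = -25 to -3 mm). Origin: centre of the underside of the 50 mm width. Laid properly, its axes lie along the rail's, rib against the lip.
- m90_head (a point): Bottom corner of the 90 mm section's +y end at the tall (+x) side: meets rail_end or a neighbour's tail in the row.
- m90_tail (a point): Bottom corner of the 90 mm section's -y end at the tall (+x) side: meets a neighbour's head or the jaw's face.
- brush1: Flat short brush lying down, 105 long (y from -52 to +53 mm), 14 thick; wooden handle 18 wide (x) from y = -52 to +13 mm, then a steel ferrule 26 wide and black bristles; 40 g; may be absent. Origin: under the middle of its length.
- weight1: Steel pressing weight, 0.45 kg: base 60 by 60, 20 high, with a grip rib on top, 20 thick (y), 50 long (x), up to 45 mm above the underside; may be absent. Origin: centre of the underside.
- brush2: Flat short brush lying down, 105 long (y from -52 to +53 mm), 14 thick; wooden handle 18 wide (x) from y = -52 to +13 mm, then a steel ferrule 26 wide and black bristles; 40 g; may be absent. Origin: under the middle of its length.
- weight2: Steel pressing weight, 0.45 kg: base 60 by 60, 20 high, with a grip rib on top, 20 thick (y), 50 long (x), up to 45 mm above the underside; may be absent. Origin: centre of the underside.
- palette: Bystander: round white ceramic palette 72 across, 16 high, among the things. Origin: centre of its underside. Leave it alone.
- jar: Bystander: closed jar 52 across, 55 high. Origin: centre of its underside. Leave it alone.
- cup: Bystander: white cup 64 across, 50 high. Origin: centre of its underside. Leave it alone.

How it is judged:
By the outcome, as a careful person would: the job done as asked, in the order asked, and still so for the second after the job is handed in, with the robot touching nothing.
Of m70, m80, m90 only 2 to 3 are there at a start; the rules pass over those that are not, and their reading is None.
Of brush1, brush2, weight1, weight2 only 3 to 4 are there at a start; the rules pass over those that are not, and their reading is None.
At some moment in a run one of m70, m80, m90, brush1, brush2, weight1, weight2 may be knocked a few centimetres aside while the robot is not near it.
It also fails if it takes over 210 s, if anything falls off the work surface, if the arm or the gripper's body presses on something with over 40 N, if the wrist force passes 120 N, or if a joint passes its speed limit or range.

### The arm

A 6-joint arm with a two-finger parallel gripper is mounted at the origin on the work surface. World frame = base frame: x ahead of the robot, y to its left, z up, the work surface at z = 0. Lengths are in m, angles in rad, forces in N, time in s.
With the tool pointing down it reaches from about 0.375 to 0.9 m from the base axis. Payload 3.1 kg.
Tool frame: the origin (TCP) lies between the finger pads; the fingertips stand 22 mm ahead of it and the grasp point (between the pads) lies 3 mm ahead of it; z points along the fingers, y is the line along which they close (so a half turn about z gives the same grasp; the last joint's range is limited). The gripper opens to 87 mm and grips with 3 to 60 N. Pads are 19 mm wide; open, the fingers measure 117 mm over their backs; the gripper's body (75 mm by 190 mm) begins 51 mm behind the grasp point.
Start: joints at [1.065, 0.527, 1.433, -0, 1.181, -0.178], TCP at [0.201, 0.592, 0.245] pointing down, gripper open.
Joint ranges: [-3.08, 3.08], [-0.75, 2.2], [0.22, 2.44], [-1.43, 4.57], [0, 2.65], [-2.85, 2.85]. Speed limits (rad/s): [2.79, 2.79, 3.14, 3.14, 3.14, 3.14].

### API

Orientations are given as a unit quaternion [x, y, z, w].
In Python, from rig import get_obs, camera, get_calibration, hand_in, cut_out gives the robot as it stands.
- The arm moves only by the shell command python3 -m inch 'ROWS' [OPENING] [FORCE]. ROWS is JSON, one flat list of numbers, 6 for each row, row after row: the shift along the tool's x, y, z scaled (see below), then the turn, a rotation vector about the tool's x, y, z scaled (see below). A call has 1 to 20 rows; each row is the pose to reach, as a shift and turn from the pose commanded when the call began, along the tool's axes at that moment; what a row does not reach only later rows make up. The controller multiplies each number of a shift by 0.08 m and each number of a turn by 90 degrees. A row lasts 1/12 s, in which the tool goes at most 41.7 mm and 7.16 degrees, less where a joint would pass 70% of its speed; a pose out of reach is approached as far as the arm can. A call with a number of a shift or a turn outside -1 to 1 is refused whole. A call with a gripper value outside its range is refused whole. OPENING is the finger opening in mm, from 0 to 87, set as the call begins (- or left out, the last holds). The fingers move at their own pace and stop on an object; FORCE is the grip in N (left out, the last holds). Time passes only in rows, so rows that repeat a pose let the fingers close. It gives the time, the measured TCP pose, the force, the opening and the grip force at its end, in the units of the state.
- get_obs(): the state, without advancing time (a new reading comes with each control period).
- camera(name): name is "scene" or "top" or "wrist"; returns the picture (384x512x3 uint8, red, green, blue); there is no depth.
- get_calibration(name): a dict with "vertical_fov" (degrees; the focal length in pixels is half the picture's height over the tangent of half this angle, whatever the lens; pixels are square), "cx", "cy" (the principal point, pixels), "T" (4x4, takes a point from camera to world coordinates). Camera axes: x right, y down, z forward; pixel columns grow to the right and rows downward; lengths in m; the calibration is good to about 2 mm. A picture is of the moment at which its call begins: read the wrist's pose just before it. get_calibration takes no time and is no camera call; for the wrist camera it gives the pose at the moment of the call.
- hand_in(): hands the job in; it is judged then, once.
Trained networks look in the newest picture that a camera, given by its name, has taken for a name from the list of things; names that differ only in an ending like _2 or _b are one class to them, and where a whole thing is asked for, a point or a joint stands for the part that bears it (a point fixed in the world has none). Each returns a list of dicts, best first, with "conf" (0 to 1); they miss things now and then, are a little off and sometimes report something else, mostly with a low value. They report only what shows in the picture. A call takes as long as a camera call.
- cut_out(camera, thing): "region" (384x512 bool, what is visible of it) and "bbox" ([left, top, right, bottom] in pixels, round what is visible of it).
The state is a dict: "time": time; "q": joint angles; "joint_velocities": joint speeds; "joint_torque": joint torques, N m; "position": TCP position; "tool_rot": TCP orientation; "ft_force": force on the tool from outside, world axes, zero at the start; "moment": the same for the moment, N m; "grip_width": finger opening in m; "grip_force": force on a finger pad.
Only numpy, scipy, OpenCV 4.12 (cv2) and the standard library are available. Lean on these libraries where they do the work, as an engineer would, in place of code of your own. Each camera call takes 0.05 s, during which the arm holds its last target. There are 200 camera calls.

## Working session

There is one attempt and no reset: what is moved stays moved. The work goes in short steps, Python scripts to look and compute and a shell command to move; the robot and the scene stay as the last step left them, time stands still between calls to the robot, and variables do not carry over. Pictures are saved under pics/ and viewed, at most 14 in all, crops included, and the job is handed in when it is done.

```bash
ls; mkdir -p pics
python3 - <<'E'
from rig import *
import cv2,numpy as np
o=get_obs();print(o['time'],o['position'],o['tool_rot'])
for n in("top","scene"):
    im=camera(n);cv2.imwrite(f"pics/{n}0.png",im[:,:,::-1])
    c=get_calibration(n);print(n,c['vertical_fov'],c['cx'],c['cy'],np.round(c['T'],3).tolist())
for t in "rail jaw tray box m70 m80 m90 brush1 weight1 palette jar cup".split():
    print(t,[(round(d['conf'],2),[int(v) for v in d['bbox']]) for d in cut_out("top",t)][:4])
E
```

```text
pics
0.0 [0.20025926 0.59131375 0.24355963] [ 1.62682105e-01  9.86677913e-01 -1.04486931e-03 -3.69731673e-04]
top 53.81093533128245 257.52637851418734 197.57391555540207 [[-0.002, -0.999, 0.041, 0.522], [-0.999, 0.001, -0.038, 0.016], [0.038, -0.041, -0.998, 0.964], [0.0, 0.0, 0.0, 1.0]]
scene 55.39347153409384 254.94510139468008 185.6573105683487 [[0.761, 0.483, -0.434, 0.95], [0.649, -0.553, 0.523, -0.444], [0.013, -0.679, -0.734, 0.7], [0.0, 0.0, 0.0, 1.0]]
rail [(0.58, [152, 223, 327, 259]), (0.22, [330, 172, 365, 195])]
jaw [(0.73, [298, 229, 322, 252])]
tray [(0.95, [383, 172, 433, 246]), (0.67, [276, 136, 314, 161])]
box [(0.7, [56, 181, 115, 249]), (0.53, [134, 133, 159, 160]), (0.26, [333, 171, 364, 195])]
m70 [(0.87, [330, 169, 367, 197]), (0.68, [280, 134, 315, 163])]
m80 [(0.87, [330, 169, 367, 197]), (0.68, [280, 134, 315, 163])]
m90 [(0.87, [330, 169, 367, 197]), (0.68, [280, 134, 315, 163])]
brush1 [(0.82, [225, 177, 272, 195]), (0.59, [180, 142, 223, 157])]
weight1 [(0.93, [185, 168, 215, 192]), (0.91, [235, 134, 261, 165])]
palette [(0.76, [285, 167, 313, 196])]
jar [(0.74, [136, 131, 158, 158])]
cup [(0.94, [341, 133, 369, 159]), (0.7, [182, 141, 221, 156])]
```

View pics/top0.png

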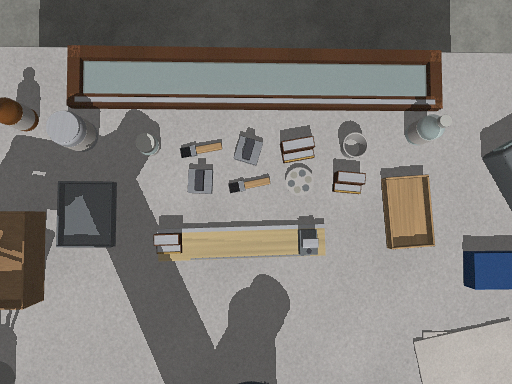

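View pics/scene0.png

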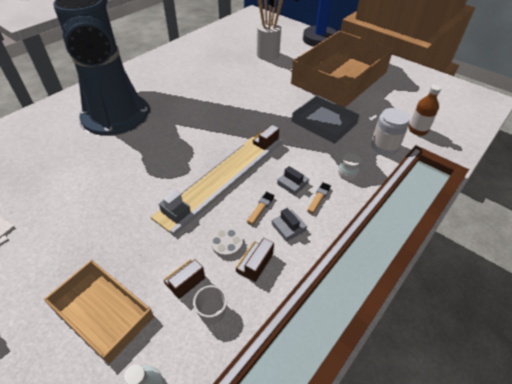

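```bash
cat > h.py <<'E'
from rig import *
import cv2,numpy as np
from scipy.spatial.transform import Rotation as R
def pix2w(cam,uv,z,c=None):
    c=c or get_calibration(cam); f=192/np.tan(np.radians(c['vertical_fov']/2))
    T=np.array(c['T']); uv=np.atleast_2d(uv).astype(float)
    d=np.c_[(uv[:,0]-c['cx'])/f,(uv[:,1]-c['cy'])/f,np.ones(len(uv))]@T[:3,:3].T
    return T[:3,3]+d*((z-T[2,3])/d[:,2])[:,None]
def w2pix(cam,p):
    c=get_calibration(cam); f=192/np.tan(np.radians(c['vertical_fov']/2));T=np.array(c['T'])
    q=(np.atleast_2d(p)-T[:3,3])@T[:3,:3]
    return np.c_[q[:,0]/q[:,2]*f+c['cx'],q[:,1]/q[:,2]*f+c['cy']]
def yaw():  # world angle of the tool's y axis, deg, mod 180
    y=R.from_quat(get_obs()['tool_rot']).as_matrix()[:,1]; return np.degrees(np.arctan2(y[1],y[0]))
def go(p,ang=None):
    """print units (shift along tool axes/0.08, turn/90deg about tool z) to reach p, tool y at world ang (mod 180)"""
    o=get_obs();M=R.from_quat(o['tool_rot']).as_matrix();d=M.T@(np.array(p)-o['position'])/0.08
    print("at",np.round(o['position'],4),"yaw",round(yaw(),2),"shift",np.round(d,3),end=' ')
    if ang is not None:
        a=(ang-yaw()+90)%180-90; print("turn z",round(-a/90,3),end=' ')
    print()
def rects(cam,name,z,n=3):
    out=[]
    for d in cut_out(cam,name)[:n]:
        r=np.argwhere(d['region'])[:,::-1]
        if len(r)<20: continue
        w=pix2w(cam,r,z)[:,:2]
        (c,s,a)=cv2.minAreaRect((w*1000).astype(np.float32))
        print(name,round(d['conf'],2),"bbox",[int(v) for v in d['bbox']],"c",np.round(w.mean(0),4),"rectc",np.round(c,1),"size",np.round(s,1),"ang",round(a,1))
        out.append(d)
    return out
E
python3 - <<'E'
from h import *
camera("top")
for n,z in (("rail",.008),("jaw",.038),("tray",.035),("box",.035),("m70",.03),("brush1",.014),("weight1",.03),("palette",.016),("jar",.055),("cup",.05)): rects("top",n,z,2)
print(pix2w("top",[[155,258],[324,254],[182,222],[298,220]],.01))
print(get_calibration("wrist"),yaw())
E
```

```text
rail 0.84 bbox [151, 224, 327, 258] c [0.4496 0.0239] rectc [449.5  24.6] size [ 80.3 428.3] ang 1.7
rail 0.23 bbox [185, 170, 215, 195] c [0.6042 0.1244] rectc [602.9 125.3] size [60.7 60.2] ang 0.2
jaw 0.15 bbox [277, 136, 315, 161] c [ 0.68   -0.1163] rectc [ 679.2 -118. ] size [55.4 86.3] ang 8.4
tray 0.92 bbox [383, 175, 435, 246] c [ 0.5255 -0.3923] rectc [ 525.5 -392.6] size [178.8 122.1] ang 3.8
box 0.8 bbox [55, 180, 119, 246] c [0.5221 0.3945] rectc [522.3 394.4] size [140.5 159.2] ang 88.6
m70 0.83 bbox [278, 136, 313, 161] c [ 0.6821 -0.1191] rectc [ 681.5 -119.3] size [56.8 89.4] ang 10.2
brush1 0.91 bbox [227, 175, 268, 196] c [0.5947 0.0053] rectc [596.6   1.9] size [ 26.3 104.4] ang 14.1
brush1 0.58 bbox [179, 143, 219, 157] c [0.6823 0.1266] rectc [681.7 123. ] size [ 26.  104.4] ang 8.5
weight1 0.98 bbox [235, 136, 264, 167] c [0.6773 0.0052] rectc [677.8   5.4] size [61.9 62.3] ang 75.1
weight1 0.72 bbox [185, 167, 213, 193] c [0.6005 0.1235] rectc [599.8 124. ] size [56.8 56.3] ang 0.1
palette 0.85 bbox [285, 167, 312, 196] c [ 0.6028 -0.125 ] rectc [ 602.6 -125.5
[... 343 characters left out ...]
x [332, 168, 368, 199] c [ 0.598  -0.2402] rectc [ 597.4 -241.3] size [80.3 52.9] ang 85.7
[[ 0.41097099  0.23550062  0.01      ]
 [ 0.41818701 -0.18726603  0.01      ]
 [ 0.49998375  0.16944377  0.01      ]
 [ 0.50411907 -0.12185507  0.01      ]]
{'vertical_fov': 64.37906912302805, 'cx': 251.05580946390631, 'cy': 191.21429404771578, 'T': array([[ 3.22003146e-01,  9.06686955e-01,  2.72456858e-01,
         1.25673706e-01],
       [ 9.46738595e-01, -3.08406505e-01, -9.25821837e-02,
         6.17135166e-01],
       [ 8.44091091e-05,  2.87757177e-01, -9.57703399e-01,
         3.84210802e-01],
       [ 0.00000000e+00,  0.00000000e+00,  0.00000000e+00,
         1.00000000e+00]])} 71.27726597429279
```

```bash
m="python3 -m inch"; $m '[-0.5,-0.3,0,0,0,-0.07, -1,-0.6,0,0,0,-0.14, -1,-0.6,0,0,0,-0.208, -1,-0.6,0,0,0,-0.208]' 80 20 ; python3 -c "
from h import *
go([.6,.12,.24],90)"
```

```text
time: 1.58
position: [0.2628, 0.5187, 0.2446]
tool_rot: [0.001, 1.0, -0.001, 0.0]
ft_force: [-0.1, -0.2, -0.1]
grip_width: 0.0805
grip_force: 0.0
at [0.2628 0.5187 0.2446] yaw 89.91 shift [-4.223 -4.977  0.064] turn z -0.001
```

```bash
for i in 1 2 3 4 5; do python3 -m inch '[-0.28,-0.33,0,0,0,0, -0.57,-0.66,0,0,0,0, -0.85,-1,0,0,0,0]' | sed -n 2p; done; python3 -m inch '[0,0,0,0,0,0, 0,0,0,0,0,0]'|head -2
python3 - <<'E'
from h import *
im=camera("wrist");cv2.imwrite("pics/w1.png",im[:,:,::-1])
rects("wrist","weight1",.02);rects("wrist","brush1",.014);rects("wrist","m70",.03)
E
```

```text
position: [0.3291, 0.4412, 0.2447]
position: [0.3977, 0.3607, 0.2448]
position: [0.466, 0.2806, 0.2448]
position: [0.5342, 0.2006, 0.2448]
position: [0.6023, 0.1206, 0.2447]
time: 3.0
position: [0.6023, 0.1201, 0.2443]
weight1 0.91 bbox [135, 197, 190, 243] c [0.6685 0.0065] rectc [677.7   9.3] size [60.6 67.5] ang 73.2
weight1 0.84 bbox [229, 142, 279, 193] c [0.6008 0.1265] rectc [602.  126.5] size [60.2 64.2] ang 87.9
weight1 0.23 bbox [0, 0, 364, 79] c [0.4547 0.0387] rectc [455.6  42.4] size [ 75.5 403.2] ang 0.8
brush1 0.96 bbox [113, 144, 203, 177] c [0.5928 0.0103] rectc [593.8   6. ] size [ 26.9 106.3] ang 11.2
brush1 0.77 bbox [212, 211, 294, 241] c [0.6798 0.1291] rectc [680.2 125.1] size [ 31.6 104.3] ang 9.7
m70 0.68 bbox [33, 202, 104, 239] c [ 0.6687 -0.1026] rectc [ 666.1 -107.7] size [95.8 48.3] ang 90.0
```

View pics/w1.png

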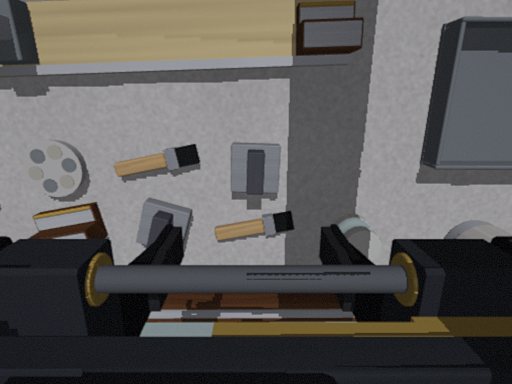

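```bash
m="python3 -m inch"; 
$m '[0,0.075,0.5,0,0,0, 0.016,0.075,1,0,0,0, 0.016,0.075,1,0,0,0]' 50 25 |sed -n 2p
$m '[0,0,0.5,0,0,0, 0,0,0.9,0,0,0, 0,0,0.9,0,0,0]' |sed -n 2p
python3 - <<'E'
from h import *
camera("wrist")
rects("wrist","weight1",.02,2)
go([.601,.126,.046],90)
E
```

```text
position: [0.5932, 0.1282, 0.1576]
position: [0.5954, 0.1275, 0.0883]
weight1 0.72 bbox [209, 178, 287, 265] c [0.608  0.1247] rectc [609.8 124.8] size [61.3 68.4] ang 88.8
at [0.5993 0.1274 0.0933] yaw 90.04 shift [-0.021 -0.018  0.591] turn z 0.0
```

```bash
m="python3 -m inch"; 
$m '[-0.05,-0.02,0.3,0,0,0, -0.05,-0.02,0.57,0,0,0, -0.05,-0.02,0.57,0,0,0, -0.05,-0.02,0.57,0,0,0]' |sed -n 2,3p
$m '[0,0,0,0,0,0, 0,0,0,0,0,0, 0,0,0,0,0,0, 0,0,0,0,0,0, 0,0,0,0,0,0, 0,0,0,0,0,0]' 0 25
$m '[0,0,-0.3,0,0,0, 0,0,-0.7,0,0,0, 0,0,-1,0,0,0, 0,0,-1,0,0,0]'
python3 - <<'E'
from h import *
go([.485,.394,.13],90)
E
```

```text
position: [0.6045, 0.1254, 0.049]
tool_rot: [-0.0, 1.0, 0.0, 0.001]
time: 4.63
position: [0.6039, 0.1251, 0.0475]
tool_rot: [-0.0, 1.0, -0.0, 0.0]
ft_force: [-0.6, 0.3, 3.3]
grip_width: 0.02
grip_force: 24.7
time: 4.97
position: [0.6065, 0.1253, 0.131]
tool_rot: [-0.0, 1.0, 0.0, 0.004]
ft_force: [1.3, 0.6, -4.0]
grip_width: 0.0199
grip_force: 24.7
at [0.6065 0.1253 0.131 ] yaw 90.0 shift [1.519e+00 3.358e+00 1.000e-03] turn z 0.0
```

```bash
for i in 1 2 3 4; do python3 -m inch '[0.19,0.42,0,0,0,0, 0.38,0.84,0,0,0,0]' | sed -n 2p; done; python3 -m inch '[0,0,0,0,0,0, 0,0,0,0,0,0, 0,0,0,0,0,0]'|sed -n 2,4p
python3 - <<'E'
from h import *
im=camera("wrist");cv2.imwrite("pics/w2.png",im[:,:,::-1])
rects("wrist","box",.035,1)
go([.485,.394,.052],90)
E
```

```text
position: [0.5735, 0.1912, 0.1259]
position: [0.5407, 0.2601, 0.1247]
position: [0.5101, 0.3275, 0.1246]
position: [0.4797, 0.3947, 0.1245]
position: [0.4809, 0.3933, 0.1251]
tool_rot: [-0.001, 1.0, -0.001, -0.001]
ft_force: [-0.5, 0.1, -4.5]
box 0.86 bbox [177, 147, 348, 321] c [0.481  0.4042] rectc [516.8 400.4] size [130.1 158. ] ang 89.4
at [0.4821 0.3925 0.1258] yaw 89.92 shift [-0.038  0.02   0.923] turn z -0.001
```

View pics/w2.png

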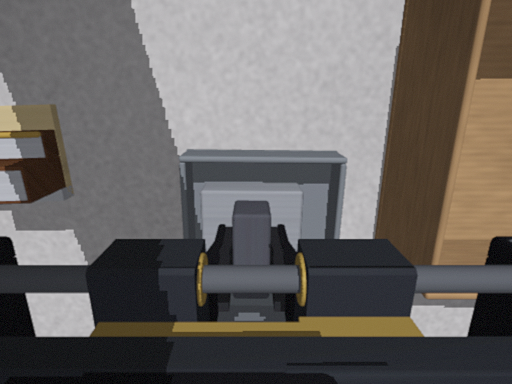

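```bash
m="python3 -m inch"; 
$m '[-0.02,0.07,0.3,0,0,0, -0.02,0.07,0.6,0,0,0, -0.02,0.07,0.8,0,0,0, -0.02,0.07,0.92,0,0,0, -0.02,0.07,0.92,0,0,0, -0.02,0.07,0.92,0,0,0]' |sed -n 2,4p
$m '[0,0,0,0,0,0, 0,0,0,0,0,0, 0,0,0,0,0,0, 0,0,0,0,0,0]' 45 25 |sed -n 2,5p
$m '[0,0,-0.4,0,0,0, 0,0,-0.8,0,0,0, 0,0,-1,0,0,0, 0,0,-1,0,0,0]' |sed -n 2,5p
python3 - <<'E'
from h import *
camera("wrist");rects("wrist","weight1",.025,1)
go([.677,.008,.15])
E
```

```text
position: [0.4846, 0.3986, 0.0532]
tool_rot: [0.001, 1.0, 0.0, 0.0]
ft_force: [0.2, 1.1, -4.2]
position: [0.4844, 0.3999, 0.0544]
tool_rot: [0.0, 1.0, 0.001, 0.001]
ft_force: [0.0, 0.4, 0.1]
grip_width: 0.0388
position: [0.4864, 0.4013, 0.1384]
tool_rot: [-0.0, 1.0, 0.002, 0.004]
ft_force: [-0.1, 0.3, 0.1]
grip_width: 0.0448
weight1 0.64 bbox [215, 154, 281, 232] c [0.4791 0.397 ] rectc [481.9 397.1] size [58.5 67.9] ang 89.9
at [0.484  0.3999 0.1345] yaw 90.01 shift [-2.412 -4.899 -0.195]
```

```bash
for i in 1 2 3 4 5; do python3 -m inch '[-0.24,-0.49,0,0,0,0, -0.48,-0.98,-0.1,0,0,0]' | sed -n 2p; done; python3 -m inch '[0,0,0,0,0,0.07, 0,0,0,0,0,0.14, 0,0,0,0,0,0.167, 0,0,0,0,0,0.167]'|sed -n 2p
python3 - <<'E'
from h import *
im=camera("wrist");cv2.imwrite("pics/w3.png",im[:,:,::-1])
rects("wrist","weight1",.025,2);rects("wrist","brush1",.014,2);rects("wrist","m70",.03,2)
go([.677,.008,.048],75)
E
```

```text
position: [0.5174, 0.3256, 0.1381]
position: [0.555, 0.2493, 0.1453]
position: [0.5915, 0.1747, 0.1525]
position: [0.628, 0.1004, 0.1595]
position: [0.6643, 0.0263, 0.1665]
position: [0.6644, 0.0277, 0.1672]
weight1 0.66 bbox [201, 173, 265, 241] c [0.6792 0.0069] rectc [682.1   5.8] size [58.9 68.8] ang 75.0
brush1 0.93 bbox [154, 88, 264, 155] c [0.5967 0.0082] rectc [597.5   2.8] size [ 27.  104.9] ang 10.9
brush1 0.68 bbox [299, 146, 403, 207] c [0.6838 0.1284] rectc [684.5 123.5] size [ 29.2 104.1] ang 9.4
m70 0.76 bbox [1, 160, 22, 214] c [ 0.6101 -0.1975] rectc [ 609.5 -193.8] size [19.7 57.3] ang 61.7
m70 0.7 bbox [76, 196, 160, 238] c [ 0.6693 -0.1002] rectc [ 676.3 -108.7] size [45.4 81. ] ang 9.0
at [0.665  0.0285 0.1685] yaw 75.04 shift [-0.213 -0.208  1.506] turn z 0.0
```

View pics/w3.png

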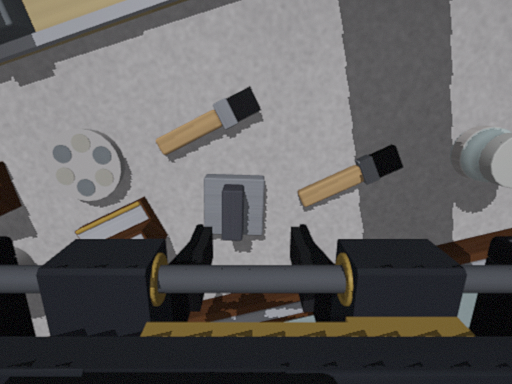

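```bash
m="python3 -m inch"; 
python3 -c "
from h import *
print(pix2w('wrist',[[233,187],[233,210]],.045)); go([.68,.006,.048])"
$m '[-0.25,-0.23,0,0,0,0, -0.25,-0.23,0.5,0,0,0, -0.25,-0.23,1,0,0,0, -0.25,-0.23,1,0,0,0]' 50 |sed -n 2p
python3 -c "
from h import *
camera('wrist');rects('wrist','weight1',.025,1)
go([.68,.006,.048])"
```

```text
[[0.65675431 0.01367729 0.045     ]
 [0.67784615 0.0076348  0.045     ]]
at [0.665  0.0285 0.1685] yaw 75.04 shift [-0.256 -0.223  1.506] 
position: [0.6738, 0.006, 0.0801]
weight1 0.55 bbox [210, 181, 297, 265] c [0.684  0.0051] rectc [684.9   5.2] size [60.8 64.1] ang 73.5
at [0.6783 0.0058 0.0874] yaw 75.01 shift [-0.022  0.008  0.492]
```

```bash
m="python3 -m inch"; 
$m '[-0.04,0,0.3,0,0,0, -0.04,0,0.49,0,0,0, -0.04,0,0.49,0,0,0, -0.04,0,0.49,0,0,0]' |sed -n 2p
$m '[0,0,0,0,0,0, 0,0,0,0,0,0, 0,0,0,0,0,0, 0,0,0,0,0,0, 0,0,0,0,0,0, 0,0,0,0,0,0]' 0 25|sed -n 2,6p
$m '[0,0,-0.3,0,0,0, 0,0,-0.7,0,0,0, 0,0,-1,0,0,0, 0,0,-1,0,0,-0.07, 0,0,-1,0,0,-0.14, 0,0,-1,0,0,-0.167, 0,0,-1,0,0,-0.167]' |sed -n 2,6p
python3 - <<'E'
from h import *
go([.554,.399,.132],90)
E
```

```text
position: [0.6842, 0.0046, 0.0525]
position: [0.6833, 0.0042, 0.0506]
tool_rot: [0.131, 0.991, -0.0, 0.0]
ft_force: [-0.1, -0.7, 2.6]
grip_width: 0.0201
grip_force: 24.8
position: [0.682, 0.0045, 0.1289]
tool_rot: [-0.0, 1.0, 0.0, -0.001]
ft_force: [0.1, 0.2, -4.2]
grip_width: 0.0197
grip_force: 24.8
at [0.682  0.0045 0.1289] yaw 90.03 shift [ 1.597  4.932 -0.031] turn z 0.0
```

```bash
for i in 1 2 3 4 5; do python3 -m inch '[0.16,0.49,0,0,0,0, 0.32,0.986,0,0,0,0, 0.32,0.986,0,0,0,0]' | sed -n 2p; done; python3 -m inch '[0,0,0,0,0,0, 0,0,0,0,0,0]'|sed -n 2,4p
python3 - <<'E'
from h import *
im=camera("wrist");cv2.imwrite("pics/w4.png",im[:,:,::-1])
rects("wrist","weight1",.025,2)
go([.554,.399,.053],90)
E
```

```text
position: [0.6523, 0.0907, 0.1283]
position: [0.627, 0.1696, 0.1288]
position: [0.6019, 0.2482, 0.129]
position: [0.5768, 0.327, 0.1293]
position: [0.5514, 0.406, 0.1294]
position: [0.5544, 0.3986, 0.1292]
tool_rot: [-0.001, 1.0, -0.001, -0.001]
ft_force: [0.6, -0.2, -2.7]
weight1 0.63 bbox [214, 69, 291, 153] c [0.4852 0.3981] rectc [486.4 398.1] size [60.8 60.2] ang 89.9
weight1 0.6 bbox [198, 178, 303, 267] c [0.5702 0.3974] rectc [578.6 397.7] size [86.1 80.6] ang 88.9
at [0.5553 0.3975 0.1295] yaw 89.93 shift [0.016 0.02  0.957] turn z -0.001
```

View pics/w4.png

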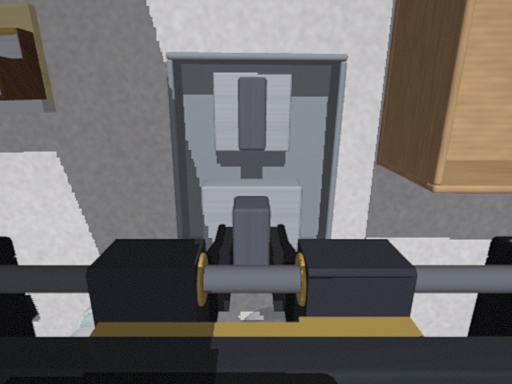

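Run:
```python
from h import *
print(pix2w("wrist",[[252,184]],.0985),pix2w("wrist",[[252,151]],.025),pix2w("wrist",[[256,56]],.035))
go([.554,.399,.053],90)
```

```text
[[0.52309334 0.39777515 0.0985    ]] [[0.51570452 0.39796078 0.025     ]] [[0.44657408 0.4008624  0.035     ]]
at [0.5553 0.3975 0.1295] yaw 89.93 shift [0.016 0.02  0.957] turn z -0.001
```

```bash
m="python3 -m inch"; 
$m '[-0.03,0.03,0.3,0,0,0, -0.03,0.03,0.6,0,0,0, -0.03,0.03,0.8,0,0,0, -0.03,0.03,0.92,0,0,0, -0.03,0.03,0.93,0,0,0, -0.03,0.03,0.93,0,0,0]' |sed -n 2,4p
$m '[0,0,0,0,0,0, 0,0,0,0,0,0, 0,0,0,0,0,0, 0,0,0,0,0,0]' 45 25 |sed -n 2,5p
$m '[0,0,-0.4,0,0,0, 0,0,-0.8,0,0,0, 0,0,-1,0,0,0, 0,0,-1,0,0,0]' |sed -n 2,5p
python3 - <<'E'
from h import *
camera("wrist");rects("wrist","weight1",.025,2)
camera("top");rects("top","weight1",.025,3)
go([.684,.125,.132],10)
E
```

```text
position: [0.5585, 0.4002, 0.0557]
tool_rot: [0.001, 1.0, 0.0, 0.0]
ft_force: [-0.6, 0.3, -4.0]
position: [0.5584, 0.4015, 0.0569]
tool_rot: [0.0, 1.0, 0.001, 0.001]
ft_force: [-0.9, 0.3, 0.2]
grip_width: 0.0386
position: [0.5606, 0.403, 0.1414]
tool_rot: [-0.0, 1.0, 0.002, 0.005]
ft_force: [0.2, 1.0, 0.8]
grip_width: 0.0448
weight1 0.92 bbox [71, 217, 102, 243] c [0.4839 0.3948] rectc [484.  395.3] size [65.1 58.4] ang 89.8
weight1 0.45 bbox [95, 186, 102, 212] c [0.5563 0.3694] rectc [555.9 369. ] size [56.3 14.5] ang 0.9
at [0.5566 0.4007 0.1345] yaw 90.0 shift [-1.593 -3.447  0.032] turn z 0.889
```

```bash
m="python3 -m inch"; 
for i in 1 2; do $m '[-0.22,-0.5,0,0,0,0, -0.45,-1,-0.1,0,0,0]' |sed -n 2p; done;
$m '[-0.2,-0.3,0,0,0,0.075, -0.3,-0.6,0,0,0,0.15, -0.4,-0.8,0,0,0,0.225, -0.5,-0.9,0,0,0,0.3, -0.6,-0.9,0,0,0,0.375, -0.7,-1,0,0,0,0.45, -0.7,-1,0,0,0,0.525, -0.7,-1,0,0,0,0.6, -0.7,-1,0,0,0,0.675, -0.7,-1,0,0,0,0.75, -0.7,-1,0,0,0,0.825, -0.7,-1,0,0,0,0.889, -0.7,-1,0,0,0,0.889, -0.7,-1,0,0,0,0.889]' |sed -n 2,3p
python3 - <<'E'
from h import *
im=camera("wrist");cv2.imwrite("pics/w5.png",im[:,:,::-1])
rects("wrist","brush1",.014,2)
go([.685,.115,.026],10); print(get_obs()['q'])
E
```

```text
position: [0.5885, 0.3263, 0.1394]
position: [0.6239, 0.2486, 0.147]
position: [0.6805, 0.1702, 0.1482]
tool_rot: [0.642, 0.767, -0.001, -0.001]
brush1 0.81 bbox [234, 179, 263, 266] c [0.6842 0.1392] rectc [684.9 134.3] size [25.2 88.9] ang 10.6
at [0.6808 0.1702 0.1489] yaw 10.1 shift [-0.689 -0.067  1.536] turn z 0.001 
[ 8.61862542e-02  7.35803349e-01  1.30029668e+00 -3.49361752e-05
  1.10740307e+00 -9.01369920e-02]
```

View pics/w5.png

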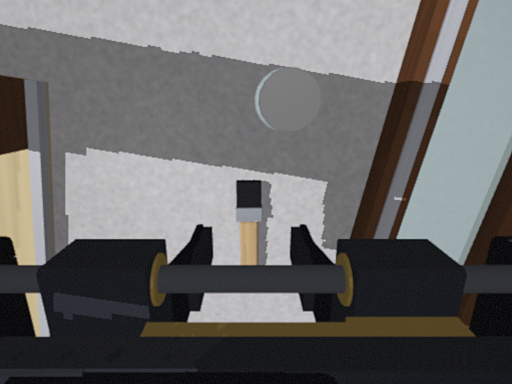

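```bash
m="python3 -m inch"; 
$m '[-0.4,-0.07,0,0,0,0, -0.69,-0.07,0.4,0,0,0, -0.69,-0.07,0.9,0,0,0, -0.69,-0.07,0.9,0,0,0]' 45 15 |sed -n 2,4p
$m '[0,0,0.3,0,0,0, 0,0,0.6,0,0,0, 0,0,0.6,0,0,0, 0,0,0.6,0,0,0]' |sed -n 2,4p
$m '[0,0,0,0,0,0, 0,0,0,0,0,0, 0,0,0,0,0,0, 0,0,0,0,0,0, 0,0,0,0,0,0, 0,0,0,0,0,0]' 0 15|sed -n 2,6p
$m '[0,0,-0.3,0,0,0, 0,0,-0.7,0,0,0, 0,0,-1,0,0,0, 0,0,-1,0,0,0, 0,0,-1,0,0,0]' |sed -n 2,6p
python3 - <<'E'
from h import *
go([.53,-.412,.12],92)
E
```

```text
position: [0.6797, 0.1131, 0.0692]
tool_rot: [0.643, 0.766, -0.005, -0.006]
ft_force: [-3.4, 0.3, -2.3]
position: [0.6844, 0.1157, 0.0298]
tool_rot: [0.642, 0.766, -0.001, -0.001]
ft_force: [-0.1, 0.0, 0.7]
position: [0.686, 0.115, 0.031]
tool_rot: [0.643, 0.766, 0.001, 0.001]
ft_force: [0.1, -0.2, 3.1]
grip_width: 0.0171
grip_force: 15.0
position: [0.6866, 0.115, 0.112]
tool_rot: [0.643, 0.766, 0.001, 0.001]
ft_force: [0.1, -0.1, -0.6]
grip_width: 0.0177
grip_force: 15.0
at [0.6866 0.115  0.112 ] yaw 9.99 shift [-6.148 -3.07  -0.108] turn z -0.911
```

```bash
m="python3 -m inch"; 
for i in 1 2 3 4 5 6 7; do $m '[-0.44,-0.22,0,0,0,0, -0.88,-0.44,-0.02,0,0,0]' |sed -n 2p; done;
$m '[0,0,0,0,0,-0.075, 0,0,0,0,0,-0.15, 0,0,0,0,0,-0.225, 0,0,0,0,0,-0.3, 0,0,0,0,0,-0.375, 0,0,0,0,0,-0.45, 0,0,0,0,0,-0.525, 0,0,0,0,0,-0.6, 0,0,0,0,0,-0.675, 0,0,0,0,0,-0.75, 0,0,0,0,0,-0.825, 0,0,0,0,0,-0.911, 0,0,0,0,0,-0.911, 0,0,0,0,0,-0.911]' |sed -n 2,6p
python3 - <<'E'
from h import *
im=camera("wrist");cv2.imwrite("pics/w6.png",im[:,:,::-1])
rects("wrist","tray",.035,1)
go([.53,-.412,.04],92)
E
```

```text
position: [0.6616, 0.041, 0.1098]
position: [0.6383, -0.0366, 0.1111]
position: [0.6158, -0.1124, 0.1127]
position: [0.5934, -0.1878, 0.1143]
position: [0.571, -0.2631, 0.1159]
position: [0.5486, -0.3384, 0.1174]
position: [0.5262, -0.4138, 0.1189]
position: [0.5274, -0.4123, 0.1195]
tool_rot: [-0.016, 1.0, 0.001, -0.001]
ft_force: [0.2, -0.9, -1.0]
grip_width: 0.0175
grip_force: 15.0
tray 0.84 bbox [185, 80, 341, 303] c [ 0.4871 -0.3997] rectc [ 527.1 -400.4] size [179.1 110.4] ang 4.1
at [ 0.5278 -0.4127  0.1202] yaw 91.83 shift [-0.03   0.006  1.002] turn z -0.002
```

View pics/w6.png

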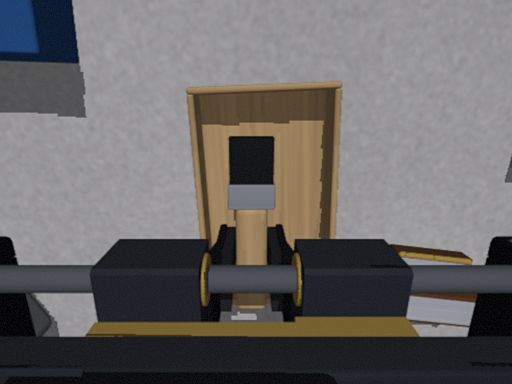

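```bash
m="python3 -m inch"; 
$m '[-0.03,0,0.4,0,0,-0.02, -0.03,0,0.8,0,0,-0.02, -0.03,0,1,0,0,-0.02, -0.03,0,1,0,0,-0.02, -0.03,0,1,0,0,-0.02]' |sed -n 2,4p
$m '[0,0,0,0,0,0, 0,0,0,0,0,0, 0,0,0,0,0,0]' 32 15|sed -n 2,6p
$m '[0,0,-0.3,0,0,0, 0,0,-0.7,0,0,0, 0,0,-1,0,0,0, 0,0,-1,0,0,0, 0,0,-1,0,0,0]' 50 |sed -n 2,6p
python3 - <<'E'
from h import *
camera("wrist")
rects("wrist","brush1",.019,1)
camera("top");rects("top","brush1",.014,2)
go([.6,-.006,.14],12)
E
```

```text
position: [0.5302, -0.4126, 0.0403]
tool_rot: [-0.032, 0.999, 0.001, -0.001]
ft_force: [-0.4, -0.5, 0.3]
position: [0.5313, -0.4137, 0.0428]
tool_rot: [-0.033, 0.999, -0.001, 0.001]
ft_force: [-0.3, 0.8, 0.5]
grip_width: 0.0286
grip_force: 0.0
position: [0.5318, -0.4141, 0.1243]
tool_rot: [-0.033, 0.999, -0.002, 0.002]
ft_force: [-0.0, -0.4, -0.0]
grip_width: 0.0487
grip_force: 0.0
brush1 0.59 bbox [239, 124, 270, 243] c [ 0.5125 -0.4121] rectc [ 519.5 -411.4] size [102.4  25.1] ang 3.7
brush1 0.84 bbox [225, 176, 271, 194] c [0.5947 0.0025] rectc [5.94e+02 4.00e-01] size [ 26.1 105.9] ang 9.2
brush1 0.52 bbox [406, 192, 420, 232] c [ 0.4762 -0.415 ] rectc [ 519.7 -408.6] size [102.5  25.6] ang 7.8
at [ 0.5299 -0.4122  0.1199] yaw 93.77 shift [-1.208  5.009 -0.242] turn z 0.909
```

```bash
m="python3 -m inch"; 
for i in 1 2 3 4 5 6; do $m '[-0.1,0.42,-0.02,0,0,0, -0.2,0.87,-0.04,0,0,0]' |sed -n 2p; done;
$m '[0,0,0,0,0,0.075, 0,0,0,0,0,0.15, 0,0,0,0,0,0.225, 0,0,0,0,0,0.3, 0,0,0,0,0,0.375, 0,0,0,0,0,0.45, 0,0,0,0,0,0.525, 0,0,0,0,0,0.6, 0,0,0,0,0,0.675, 0,0,0,0,0,0.75, 0,0,0,0,0,0.825, 0,0,0,0,0,0.909, 0,0,0,0,0,0.909, 0,0,0,0,0,0.909]' |sed -n 2,6p
python3 - <<'E'
from h import *
camera("wrist")
rects("wrist","brush1",.014,2)
go([.598,-.005,.028],11)
E
```

```text
position: [0.5413, -0.3438, 0.1229]
position: [0.5527, -0.2707, 0.1261]
position: [0.5642, -0.1999, 0.1295]
position: [0.5756, -0.1294, 0.1328]
position: [0.5869, -0.0589, 0.1359]
position: [0.5982, 0.0116, 0.1391]
position: [0.5983, 0.0101, 0.1393]
tool_rot: [0.628, 0.778, -0.001, -0.001]
ft_force: [0.5, 0.2, 0.3]
grip_width: 0.0501
grip_force: 0.0
brush1 0.9 bbox [234, 139, 267, 250] c [0.5964 0.0087] rectc [598.1   2.2] size [ 25.3 104.6] ang 12.1
at [0.5986 0.01   0.1397] yaw 12.11 shift [-0.183 -0.045  1.397] turn z 0.012
```

```bash
m="python3 -m inch"; 
$m '[-0.2,-0.02,0,0,0,0, -0.2,-0.02,0.4,0,0,0, -0.2,-0.02,0.8,0,0,0, -0.2,-0.02,0.8,0,0,0]' 45 15 |sed -n 2,4p
$m '[0,0,0.3,0,0,0, 0,0,0.56,0,0,0, 0,0,0.56,0,0,0, 0,0,0.56,0,0,0]' |sed -n 2,4p
$m '[0,0,0,0,0,0, 0,0,0,0,0,0, 0,0,0,0,0,0, 0,0,0,0,0,0, 0,0,0,0,0,0, 0,0,0,0,0,0]' 0 15|sed -n 2,6p
$m '[0,0,-0.3,0,0,0, 0,0,-0.7,0,0,0, 0,0,-1,0,0,0, 0,0,-1,0,0,0, 0,0,-1,0,0,0]' |sed -n 2,6p
python3 - <<'E'
from h import *
go([.53,-.381,.13],94)
E
```

```text
position: [0.5965, -0.0056, 0.0711]
tool_rot: [0.629, 0.777, -0.003, -0.005]
ft_force: [-1.2, 0.6, -0.1]
position: [0.6002, -0.0058, 0.0316]
tool_rot: [0.629, 0.777, -0.0, -0.001]
ft_force: [-0.2, 0.7, -0.0]
position: [0.601, -0.0061, 0.0324]
tool_rot: [0.63, 0.777, 0.0, 0.0]
ft_force: [0.2, 0.4, 3.4]
grip_width: 0.0175
grip_force: 15.0
position: [0.6017, -0.0062, 0.1132]
tool_rot: [0.63, 0.777, 0.001, 0.002]
ft_force: [0.1, -0.4, -1.1]
grip_width: 0.0179
grip_force: 15.0
at [ 0.6017 -0.0062  0.1132] yaw 11.97 shift [-4.398 -1.848 -0.21 ] turn z -0.911
```

```bash
m="python3 -m inch"; 
for i in 1 2 3 4 5; do $m '[-0.44,-0.18,-0.02,0,0,0, -0.88,-0.37,-0.04,0,0,0]' |sed -n 2p; done;
$m '[0,0,0,0,0,-0.075, 0,0,0,0,0,-0.15, 0,0,0,0,0,-0.225, 0,0,0,0,0,-0.3, 0,0,0,0,0,-0.375, 0,0,0,0,0,-0.45, 0,0,0,0,0,-0.525, 0,0,0,0,0,-0.6, 0,0,0,0,0,-0.675, 0,0,0,0,0,-0.75, 0,0,0,0,0,-0.825, 0,0,0,0,0,-0.911, 0,0,0,0,0,-0.911, 0,0,0,0,0,-0.911]' |sed -n 2,6p
python3 - <<'E'
from h import *
camera("wrist")
rects("wrist","brush1",.019,2)
go([.53,-.380,.055],94)
E
```

```text
position: [0.5854, -0.0795, 0.1135]
position: [0.5705, -0.1566, 0.1164]
position: [0.556, -0.232, 0.1194]
position: [0.5417, -0.3071, 0.1226]
position: [0.5273, -0.382, 0.1256]
position: [0.5282, -0.3803, 0.126]
tool_rot: [-0.033, 0.999, 0.001, -0.001]
ft_force: [-0.5, 0.3, 0.4]
grip_width: 0.0178
grip_force: 15.0
brush1 0.64 bbox [224, 133, 276, 307] c [ 0.5334 -0.3797] rectc [ 556.9 -377.9] size [161.9  40.1] ang 5.0
at [ 0.5285 -0.3806  0.1266] yaw 93.81 shift [-0.021  0.005  0.895] turn z -0.002
```

```bash
m="python3 -m inch"; 
$m '[-0.02,0,0.4,0,0,0, -0.02,0,0.7,0,0,0, -0.02,0,0.87,0,0,0, -0.02,0,0.87,0,0,0, -0.02,0,0.87,0,0,0]' |sed -n 2,4p
$m '[0,0,0,0,0,0, 0,0,0,0,0,0, 0,0,0,0,0,0, 0,0,0,0,0,0]' 32 15|sed -n 2,6p
$m '[0,0,-0.3,0,0,0, 0,0,-0.7,0,0,0, 0,0,-1,0,0,0, 0,0,-1,0,0,0, 0,0,-1,0,0,0]' 70 |sed -n 2,6p
python3 - <<'E'
from h import *
im=camera("wrist");cv2.imwrite("pics/w7.png",im[:,:,::-1])
rects("wrist","brush1",.019,2)
camera("top");rects("top","m70",.03,2);rects("top","rail",.008,1)
go([.6,-.24,.15],0)
E
```

```text
position: [0.5301, -0.3806, 0.0572]
tool_rot: [-0.034, 0.999, 0.001, -0.001]
ft_force: [0.0, 1.0, 0.0]
position: [0.5311, -0.3815, 0.0593]
tool_rot: [-0.034, 0.999, -0.001, 0.001]
ft_force: [-0.3, 1.6, -0.4]
grip_width: 0.0304
grip_force: 0.0
position: [0.5315, -0.3819, 0.1405]
tool_rot: [-0.035, 0.999, -0.002, 0.002]
ft_force: [0.1, 0.6, 0.2]
grip_width: 0.0573
grip_force: 0.0
brush1 0.71 bbox [232, 121, 265, 238] c [ 0.5127 -0.3823] rectc [ 519.7 -382.2] size [102.1  25.9] ang 3.9
brush1 0.59 bbox [201, 122, 235, 231] c [ 0.5128 -0.4113] rectc [ 519.7 -411.2] size [101.9  24.8] ang 2.8
m70 0.93 bbox [332, 167, 365, 194] c [ 0.5999 -0.2449] rectc [ 599.9 -246.8] size [80.8 55.8] ang 84.8
m70 0.72 bbox [277, 134, 310, 162] c [ 0.6823 -0.119 ] rectc [ 681.5 -119.8] size [54.9 85.6] ang 9.8
rail 0.85 bbox [151, 220, 324, 259] c [0.4497 0.0231] rectc [449.7  23.7] size [ 84.2 430.1] ang 1.7
at [ 0.5297 -0.3802  0.1365] yaw 93.95 shift [-0.997  1.688 -0.167] turn z -0.956
```

View pics/w7.png

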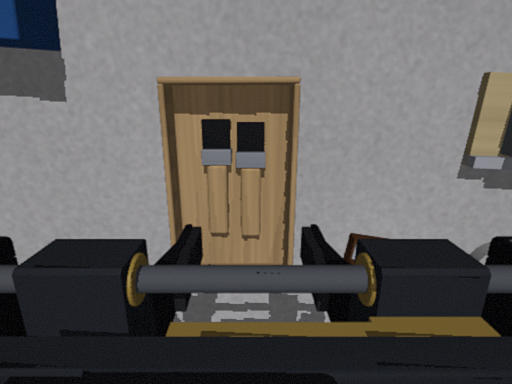

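```bash
m="python3 -m inch"; 
for i in 1 2; do $m '[-0.3,0.45,-0.3,0,0,0, -0.45,0.9,-0.5,0,0,0.03, -0.45,0.9,-0.5,0,0,0.03]' 70|sed -n 2p; done;
$m '[0,0.45,0,0,0,0, 0,0.7,0,0,0,0, 0,0.7,0,0,0,0, 0,0.7,0,0,0,0]'|head -2
python3 - <<'E'
from h import *
im=camera("wrist");cv2.imwrite("pics/w8.png",cv2.resize(im[90:270,:300,::-1],(800,480)))
rects("wrist","m70",.03,2)
go([.6,-.24,.15],0)
E
```

```text
position: [0.5632, -0.302, 0.1792]
position: [0.5983, -0.2291, 0.22]
time: 28.45
position: [0.5967, -0.177, 0.217]
m70 0.95 bbox [154, 154, 222, 207] c [ 0.6011 -0.2495] rectc [ 601. -251.] size [76.8 60.3] ang 84.6
m70 0.93 bbox [263, 213, 327, 263] c [ 0.6754 -0.1323] rectc [ 678.6 -125.4] size [66.1 76.1] ang 7.9
at [ 0.5971 -0.1788  0.2173] yaw 88.55 shift [-0.056 -0.763  0.841] turn z 0.984
```

View pics/w8.png

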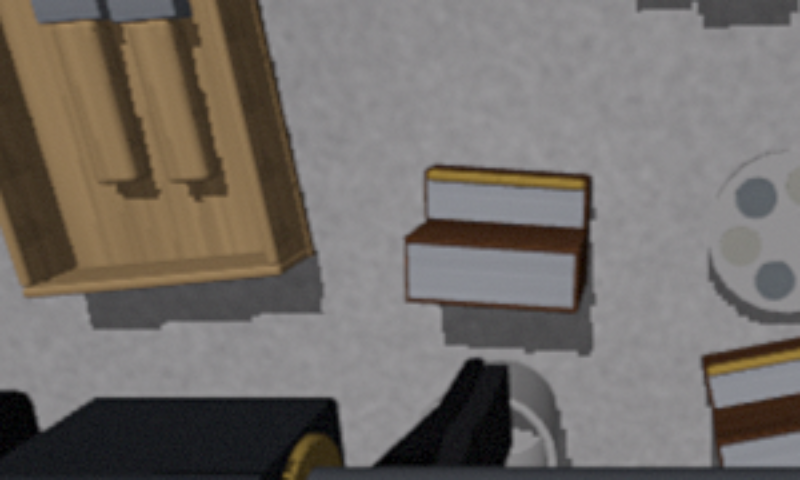

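Run:
```python
from h import *
c=np.array([[407,238],[581,247],[576,309],[407,300]])/2.6667+[0,90]
p=pix2w("wrist",c,.045);print(np.round(p,4),p.mean(0))
d=p[1]-p[0];print(np.linalg.norm(p[1]-p[0])*1e3,np.linalg.norm(p[2]-p[3])*1e3,np.linalg.norm(p[3]-p[0])*1e3,np.degrees(np.arctan2(d[1],d[0])))
g=p.mean(0);g[2]=.05;go(g,-5)
# rail edges in top view
im=camera("top");cv2.imwrite("pics/t2.png",cv2.resize(im[205:270,140:340,::-1],(800,260),interpolation=cv2.INTER_CUBIC))
```

```text
[[ 0.5957 -0.2831  0.045 ]
 [ 0.6012 -0.2144  0.045 ]
 [ 0.6272 -0.218   0.045 ]
 [ 0.6215 -0.2861  0.045 ]] [ 0.61139808 -0.25040078  0.045     ]
68.85600730446971 68.42026814369899 26.01741994202108 85.42384394703
at [ 0.5971 -0.1788  0.2173] yaw 88.55 shift [-0.203 -0.889  2.091] turn z -0.961
```

View pics/t2.png

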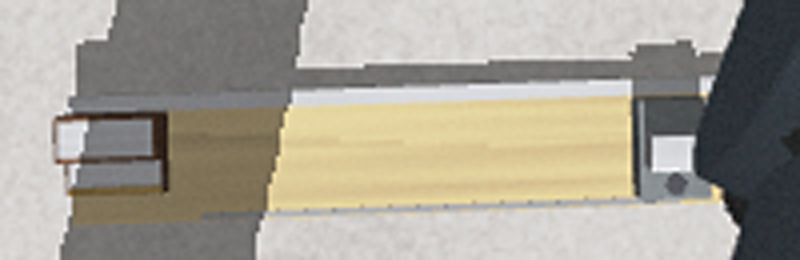

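```bash
m="python3 -m inch"; 
$m '[0,-0.3,0.2,0,0,0.075, -0.1,-0.6,0.4,0,0,0.15, -0.2,-0.89,0.6,0,0,0.225, -0.2,-0.89,0.6,0,0,0.3, -0.2,-0.89,0.6,0,0,0.375, -0.2,-0.89,0.6,0,0,0.45, -0.2,-0.89,0.6,0,0,0.525, -0.2,-0.89,0.6,0,0,0.6, -0.2,-0.89,0.6,0,0,0.675, -0.2,-0.89,0.6,0,0,0.75, -0.2,-0.89,0.6,0,0,0.825, -0.2,-0.89,0.6,0,0,0.9, -0.2,-0.89,0.6,0,0,0.975, -0.2,-0.89,0.6,0,0,1, -0.2,-0.89,0.6,0,0,1]' 38 20 |sed -n 2,3p
$m '[0,0,0,0,0,0.035, 0,0,0,0,0,0.035, 0,0,0,0,0,0.035]' |head -2
python3 - <<'E'
from h import *
im=camera("wrist");cv2.imwrite("pics/w9.png",im[:,:,::-1])
rects("wrist","m70",.03,1);rects("wrist","cup",.05,1)
go([.6114,-.2504,.046],-4.6)
E
```

```text
position: [0.6111, -0.2512, 0.1696]
tool_rot: [0.717, 0.697, -0.0, 0.0]
time: 30.1
position: [0.6112, -0.2504, 0.1697]
m70 0.82 bbox [284, 0, 367, 88] c [ 0.6848 -0.1284] rectc [ 685.5 -126.1] size [60.9 69.7] ang 9.8
cup 0.57 bbox [306, 159, 377, 228] c [ 0.6899 -0.2562] rectc [ 690.7 -257.5] size [64.3 64.4] ang 85.4
at [ 0.6114 -0.2498  0.1699] yaw -4.55 shift [-7.000e-03  1.000e-03  1.549e+00] turn z 0.001
```

View pics/w9.png

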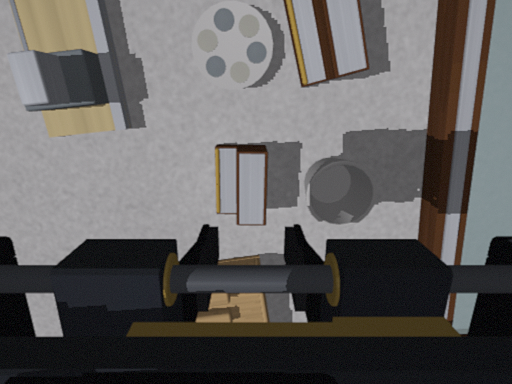

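```bash
m="python3 -m inch"; python3 -c "
from h import *
print(pix2w('wrist',[[238.5,147],[266.5,147],[237,224],[265,224],[252,186]],.045))"
$m '[0,0,0.5,0,0,0, 0,0,0.9,0,0,0, 0,0,0.9,0,0,0, 0,0,0.9,0,0,0]' |sed -n 2p
python3 - <<'E'
from h import *
im=camera("wrist");cv2.imwrite("pics/w10.png",cv2.resize(im[130:310,130:390,::-1],(780,540)))
go([.6114,-.2504,.046],-4.6)
E
```

```text
[[ 0.60368481 -0.20948085  0.045     ]
 [ 0.62790864 -0.2114306   0.045     ]
 [ 0.59563015 -0.28120745  0.045     ]
 [ 0.62175958 -0.28330212  0.045     ]
 [ 0.61256809 -0.24548181  0.045     ]]
position: [0.6101, -0.2486, 0.0963]
at [ 0.6117 -0.2496  0.0983] yaw -4.57 shift [-0.01  -0.003  0.653] turn z 0.0
```

View pics/w10.png

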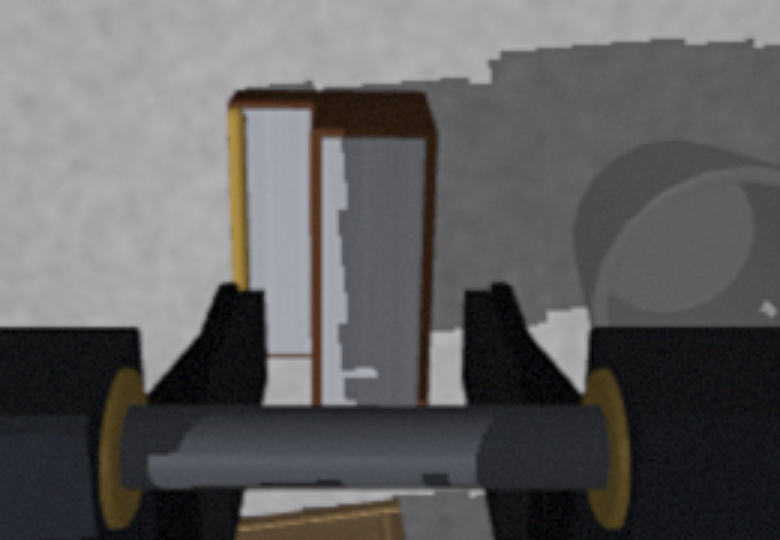

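```bash
m="python3 -m inch"; 
$m '[0,0,0.3,0,0,0, 0,0,0.66,0,0,0, 0,0,0.66,0,0,0, 0,0,0.66,0,0,0]' |sed -n 2,4p
$m '[0,0,0,0,0,0, 0,0,0,0,0,0, 0,0,0,0,0,0, 0,0,0,0,0,0, 0,0,0,0,0,0, 0,0,0,0,0,0, 0,0,0,0,0,0]' 0 30
$m '[0,0,-0.3,0,0,0, 0,0,-0.7,0,0,0, 0,0,-1,0,0,0, 0,0,-1,0,0,0, 0,0,-1,0,0,0]' |sed -n 2,6p
python3 - <<'E'
from h import *
camera("top");rects("top","cup",.05,1)
go([.48,.08,.13],1.5)
E
```

```text
position: [0.6118, -0.2496, 0.0463]
tool_rot: [0.735, 0.678, 0.0, 0.0]
ft_force: [0.4, -0.5, 0.4]
time: 31.55
position: [0.6127, -0.2503, 0.0477]
tool_rot: [0.735, 0.678, 0.0, 0.002]
ft_force: [0.2, -0.2, 7.2]
grip_width: 0.0278
grip_force: 30.0
position: [0.6125, -0.2501, 0.1275]
tool_rot: [0.735, 0.678, 0.001, 0.002]
ft_force: [0.1, -0.5, -1.7]
grip_width: 0.0277
grip_force: 30.0
cup 0.71 bbox [151, 223, 325, 258] c [0.4548 0.0336] rectc [452.1  23. ] size [ 82.3 411.9] ang 1.5
at [ 0.6106 -0.2489  0.1244] yaw -4.59 shift [ 3.968 -1.957 -0.063] turn z -0.068
```

```bash
m="python3 -m inch"; 
$m '[0,0,-0.3,0,0,-0.03, 0,0,-0.3,0,0,-0.068, 0,0,-0.3,0,0,-0.068]' |sed -n 2p
for i in 1 2 3 4 5; do $m '[0.4,-0.3,0,0,0,0, 0.77,-0.52,0,0,0,0, 0.77,-0.52,0,0,0,0]' |sed -n 2p; done
$m '[0,0,0,0,0,0, 0,0,0,0,0,0]' |sed -n 2p
python3 - <<'E'
from h import *
im=camera("wrist");cv2.imwrite("pics/w11.png",im[:,:,::-1])
go([.462,.09,.15],1.5)
E
```

```text
position: [0.6112, -0.2493, 0.1484]
position: [0.5603, -0.1815, 0.1458]
position: [0.5171, -0.1217, 0.1466]
position: [0.4738, -0.0622, 0.1471]
position: [0.4307, -0.0027, 0.1475]
position: [0.3878, 0.0567, 0.1479]
position: [0.396, 0.0528, 0.1488]
at [0.3965 0.0523 0.1489] yaw 1.49 shift [ 0.449  0.83  -0.013] turn z -0.0
```

View pics/w11.png

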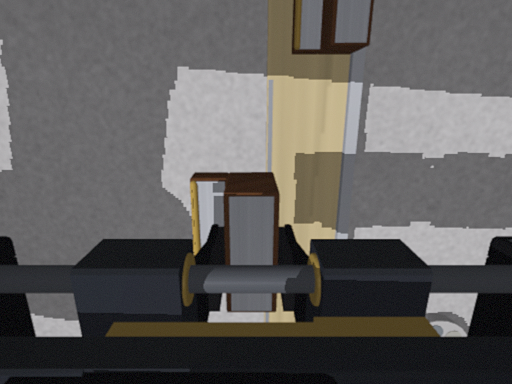

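Run:
```python
from h import *
im=cv2.imread("pics/w11.png");hsv=cv2.cvtColor(im,cv2.COLOR_BGR2HSV).astype(int)
R_=[];L=[]
for v in list(range(86,150,6)):
    s=hsv[v,260:380,1]; y=np.where(s>60)[0]+260
    R_.append((y.max()+.5,v));L.append((y.min()-.5,v))
pr=pix2w("wrist",R_,.008);pl=pix2w("wrist",L,.008)
for p in(pr,pl):
    k=np.polyfit(p[:,1],p[:,0],1);print("x=%.4f*y+%.4f"%tuple(k),"ang",np.degrees(np.arctan(-k[0])),"res",np.abs(np.polyval(k,p[:,1])-p[:,0]).max())
for u in(305,315,345,355): print(u,[tuple(hsv[v,u]) for v in range(32,62,2)])
```

```text
x=-0.0271*y+0.4812 ang 1.5511019104078283 res 0.0005691815510625586
x=-0.1027*y+0.4254 ang 5.862637820479247 res 0.0038317197889495835
305 [(np.int64(113), np.int64(17), np.int64(117)), (np.int64(114), np.int64(11), np.int64(114)), (np.int64(113), np.int64(18), np.int64(116)), (np.int64(113), np.int64(18), np.int64(116)), (np.int64(109), np.int64(18), np.int64(116)), (np.int64(113), np.int64(18), np.int64(116)), (np.int64(111), np.int64(16), np.int64(115)), (np.int64(113), np.int64(20), np.int64(116)), (np.int64(115), np.int64(14), np.int64(110)), (np.int64(12), np.int64(147), np.int64(40)), (np.int64(11), np.int64(141), np.int64(38)), (np.int64(18), np.int64(87), np.int64(82)), (np.int64(21), np.int64(84), np.int64(115)), (np.int64(20), np.int64(88), np.int64(113)), (np.int64(21), np.int64(81), np.int64(114))]
315 [(np.int64(116), np.int64(15), np.int64(119)), (np.int64(116), np.int64(15), np.int64(118)), (np.int64(105), np.int64(13), np.int64(115)), (np.int64(116), np.int64(15), np.int64(117)), (np.int64(116), np.int64(18), np.int64(116)), (np.int64(111), np.int64(15), np.int64(116
[... 1081 characters left out ...]
.int64(117))]
355 [(np.int64(111), np.int64(16), np.int64(112)), (np.int64(120), np.int64(14), np.int64(113)), (np.int64(113), np.int64(18), np.int64(113)), (np.int64(110), np.int64(20), np.int64(113)), (np.int64(111), np.int64(15), np.int64(116)), (np.int64(160), np.int64(9), np.int64(85)), (np.int64(10), np.int64(154), np.int64(48)), (np.int64(13), np.int64(140), np.int64(42)), (np.int64(11), np.int64(128), np.int64(42)), (np.int64(8), np.int64(83), np.int64(49)), (np.int64(114), np.int64(13), np.int64(101)), (np.int64(111), np.int64(16), np.int64(115)), (np.int64(116), np.int64(16), np.int64(112)), (np.int64(109), np.int64(18), np.int64(112)), (np.int64(109), np.int64(18), np.int64(114))]
```

Run:
```python
from h import *
im=cv2.imread("pics/w11.png");hsv=cv2.cvtColor(im,cv2.COLOR_BGR2HSV).astype(int)
e=pix2w("wrist",[[305,53.8],[325,53.8],[345,53.8]],.008);print(np.round(e,4))
col=hsv[160:205,250];print([(160+i,*map(int,c)) for i,c in enumerate(col) if 8<i<16 or 28<i<38])
print(pix2w("wrist",[[250,172.5]],.1015),pix2w("wrist",[[250,193]],.1465))
row=hsv[215];print([(i,*map(int,row[i])) for i in list(range(218,230))+list(range(270,282))])
print(pix2w("wrist",[[225,200],[277,200]],.1465))
o=get_obs();print(o['position'])
```

```text
[[0.4394 0.1695 0.008 ]
 [0.4563 0.1699 0.008 ]
 [0.4732 0.1703 0.008 ]]
[(169, 150, 3, 182), (170, 135, 3, 184), (171, 135, 3, 173), (172, 9, 16, 110), (173, 12, 109, 47), (174, 15, 234, 37), (175, 12, 134, 42), (189, 13, 135, 49), (190, 12, 174, 47), (191, 11, 170, 45), (192, 13, 151, 66), (193, 13, 148, 93), (194, 12, 161, 87), (195, 10, 112, 57), (196, 158, 14, 74), (197, 113, 20, 113)]
[[0.39512295 0.08744495 0.1015    ]] [[0.39527272 0.08781599 0.1465    ]]
[(218, 111, 16, 109), (219, 115, 14, 108), (220, 120, 12, 107), (221, 113, 18, 112), (222, 105, 23, 113), (223, 130, 16, 95), (224, 11, 77, 56), (225, 12, 170, 51), (226, 14, 175, 48), (227, 14, 167, 49), (228, 8, 108, 52), (229, 135, 13, 80), (270, 113, 19, 109), (271, 109, 19, 108), (272, 116, 19, 110), (273, 126, 14, 89), (274, 11, 120, 53), (275, 11, 161, 54), (276, 11, 160, 51), (277, 10, 160, 51), (278, 17, 114, 76), (279, 21, 82, 155), (280, 22, 73, 186), (281, 22, 71, 183)]
[[0.38309472 0.08391485 0.1465    ]
 [0.40860415 0.0845555  0.1465    ]]
[0.39654632 0.05234215 0.14892233]
```

```bash
python3 -c "
from h import *
go([.4585,.125,.07],1.55)"
```

```text
at [0.3965 0.0523 0.1489] yaw 1.49 shift [0.888 0.797 0.987] turn z -0.001
```

```bash
m="python3 -m inch"; 
$m '[0.3,0.3,0,0,0,0, 0.6,0.55,0,0,0,0, 0.89,0.8,0,0,0,0, 0.89,0.8,0,0,0,0, 0.89,0.8,0,0,0,0]' |sed -n 2p
$m '[0,0,0.3,0,0,0, 0,0,0.6,0,0,0, 0,0,0.85,0,0,0, 0,0,0.97,0,0,0, 0,0,0.97,0,0,0, 0,0,0.97,0,0,0]' |sed -n 2,4p
python3 - <<'E'
from h import *
im=camera("wrist");cv2.imwrite("pics/w12.png",im[:,:,::-1])
rects("wrist","m70",.05,3)
hsv=cv2.cvtColor(im,cv2.COLOR_RGB2HSV).astype(int)
for u in (250,): print([(v,*map(int,hsv[v,u])) for v in range(100,215,3)])
go([.4585,.125,.058],1.55)
E
```

```text
position: [0.4596, 0.1258, 0.1489]
position: [0.4571, 0.125, 0.0714]
tool_rot: [0.698, 0.716, -0.001, -0.001]
ft_force: [-0.8, 0.4, -0.7]
m70 0.96 bbox [192, 174, 280, 311] c [0.4514 0.135 ] rectc [449.3 121.3] size [49.9 90.4] ang 1.4
[(100, 116, 16, 128), (103, 115, 12, 127), (106, 113, 16, 126), (109, 113, 16, 126), (112, 116, 14, 126), (115, 113, 16, 125), (118, 109, 16, 125), (121, 116, 14, 125), (124, 116, 16, 126), (127, 114, 20, 127), (130, 111, 14, 125), (133, 110, 18, 126), (136, 109, 16, 125), (139, 109, 16, 126), (142, 116, 14, 124), (145, 111, 14, 125), (148, 110, 18, 126), (151, 116, 14, 125), (154, 108, 20, 126), (157, 109, 16, 126), (160, 111, 15, 123), (163, 173, 11, 94), (166, 21, 86, 157), (169, 21, 78, 121), (172, 15, 108, 66), (175, 12, 150, 51), (178, 10, 138, 50), (181, 12, 130, 53), (184, 12, 136, 58), (187, 9, 132, 60), (190, 8, 134, 55), (193, 13, 143, 89), (196, 8, 38, 100), (199, 109, 17, 120), (202, 116, 15, 122), (205, 116, 15, 122), (208, 109, 17, 122), (211, 109, 16, 125), (214, 110, 19, 122)]
at [0.458  0.1254 0.0724] yaw 1.48 shift [-0.005  0.005  0.18 ] turn z -0.001
```

```bash
python3 -c "
from h import *
print(pix2w('wrist',[[250,162]],.053),pix2w('wrist',[[250,193.5]],.0697))
im=cv2.imread('pics/w12.png');hsv=cv2.cvtColor(im,cv2.COLOR_BGR2HSV).astype(int)
for v in (140,205): print(v,[(u,*map(int,hsv[v,u])) for u in range(266,300,1)])
"
```

```text
[[0.45644784 0.17279235 0.053     ]] [[0.45678917 0.16051275 0.0697    ]]
140 [(266, 110, 18, 126), (267, 116, 16, 127), (268, 116, 14, 125), (269, 111, 14, 125), (270, 110, 18, 127), (271, 120, 12, 126), (272, 105, 16, 126), (273, 113, 16, 126), (274, 116, 14, 124), (275, 116, 14, 125), (276, 116, 14, 125), (277, 109, 16, 125), (278, 110, 18, 126), (279, 116, 14, 128), (280, 110, 18, 130), (281, 116, 16, 129), (282, 113, 16, 129), (283, 116, 16, 128), (284, 116, 14, 124), (285, 130, 14, 106), (286, 5, 70, 69), (287, 12, 148, 62), (288, 9, 138, 61), (289, 10, 146, 56), (290, 7, 45, 74), (291, 135, 10, 106), (292, 111, 14, 128), (293, 116, 14, 127), (294, 113, 18, 126), (295, 120, 14, 126), (296, 116, 16, 127), (297, 116, 16, 128), (298, 116, 16, 126), (299, 120, 10, 124)]
205 [(266, 120, 11, 120), (267, 111, 15, 122), (268, 115, 13, 121), (269, 120, 13, 122), (270, 120, 15, 121), (271, 113, 17, 120), (272, 116, 15, 120), (273, 132, 13, 101), (274, 7, 76, 70), (275, 12, 142, 61), (276, 9, 127, 66), (277, 11, 157, 60), (278, 11, 147, 59), (279, 19, 90, 105), (280, 22, 69, 126), (281, 21, 17, 108), (282, 113, 18, 116), (283, 114, 21, 124), (284, 113, 16, 125), (285, 116, 14, 124), (286, 116, 14, 124), (287, 120, 15, 123), (288, 116, 15, 123), (289, 120, 14, 124), (290, 115, 13, 122), (291, 111, 14, 124), (292, 113, 16, 124), (293, 115, 13, 122), (294, 115, 13, 122), (295, 115, 13, 121), (296, 126, 11, 120), (297, 140, 7, 115), (298, 120, 4, 116), (299, 150, 2, 117)]
```

```bash
m="python3 -m inch"; 
$m '[0,0,0.1,0,0,0, 0,0,0.2,0,0,0, 0,0,0.2,0,0,0, 0,0,0.2,0,0,0]' |sed -n 2,4p
$m '[0,0.02,0,0,0,0, 0,0.04,0,0,0,0, 0,0.05,0,0,0,0, 0,0.05,0,0,0,0, 0,0.05,0,0,0,0]' |sed -n 2,4p
```

```text
position: [0.4574, 0.1258, 0.0554]
tool_rot: [0.698, 0.717, -0.0, -0.0]
ft_force: [-0.1, -0.2, -0.8]
position: [0.4615, 0.1259, 0.0556]
tool_rot: [0.698, 0.716, 0.0, 0.0]
ft_force: [0.4, 0.3, -0.5]
```

```bash
m="python3 -m inch"; 
for i in 1 2 3; do $m '[0,0.01,0,0,0,0, 0,0.02,0,0,0,0, 0,0.02,0,0,0,0, 0,0.02,0,0,0,0]' |sed -n 2,4p; done
```

```text
position: [0.4631, 0.1259, 0.0556]
tool_rot: [0.698, 0.716, 0.0, 0.0]
ft_force: [-0.9, 0.0, -1.2]
position: [0.464, 0.1259, 0.0555]
tool_rot: [0.698, 0.717, -0.001, -0.0]
ft_force: [-1.0, 0.1, -0.5]
position: [0.4642, 0.126, 0.0554]
tool_rot: [0.697, 0.717, -0.002, -0.001]
ft_force: [-4.6, -0.3, 2.0]
```

```bash
m="python3 -m inch"; 
$m '[0.04,0,0,0,0,0, 0.08,0,0,0,0,0, 0.12,0,0,0,0,0, 0.12,0,0,0,0,0]' |sed -n 2,4p
for i in 1 2 3 ; do $m '[0.01,0,0,0,0,0, 0.02,0,0,0,0,0, 0.02,0,0,0,0,0]' |sed -n 2,4p; done
```

```text
position: [0.464, 0.1347, 0.0554]
tool_rot: [0.697, 0.717, -0.002, -0.001]
ft_force: [-5.2, -7.0, 2.1]
position: [0.4639, 0.1348, 0.0554]
tool_rot: [0.697, 0.717, -0.003, -0.0]
ft_force: [-5.6, -14.5, 2.6]
position: [0.464, 0.1349, 0.0554]
tool_rot: [0.696, 0.718, -0.004, 0.0]
ft_force: [-5.1, -21.3, 2.9]
position: [0.464, 0.1351, 0.0554]
tool_rot: [0.696, 0.718, -0.005, 0.001]
ft_force: [-4.6, -29.7, 3.3]
```

```bash
m="python3 -m inch"; 
$m '[-0.03,0,0,0,0,0, -0.055,-0.01,0,0,0,0, -0.055,-0.01,0.01,0,0,0, -0.055,-0.01,0.02,0,0,0]' |sed -n 2,4p
$m '[0,0,0,0,0,0, 0,0,0,0,0,0, 0,0,0,0,0,0, 0,0,0,0,0,0]' 42 20 |sed -n 2,5p
$m '[0,0,-0.3,0,0,0, 0,0,-0.7,0,0,0, 0,0,-1,0,0,0, 0,0,-1,0,0,0, 0,0,-1,0,0,0]' |sed -n 2,6p
python3 - <<'E'
from h import *
im=camera("wrist")
hsv=cv2.cvtColor(im,cv2.COLOR_RGB2HSV).astype(int);cv2.imwrite("pics/w13.png",im[:,:,::-1])
u=w2pix("wrist",[[.462,.170,.053],[.462,.1,.053],[.477,.15,.053],[.477,.2,.053],[.43,.17,.024]]);print(u)
camera("top");rects("top","m70",.03,3)
o=get_obs();print(o['time'],o['position'])
E
```

```text
position: [0.4638, 0.1347, 0.0552]
tool_rot: [0.697, 0.717, -0.002, -0.0]
ft_force: [-8.1, -9.2, 25.5]
position: [0.4672, 0.1363, 0.0542]
tool_rot: [0.698, 0.716, 0.002, 0.001]
ft_force: [0.3, -0.6, -0.1]
grip_width: 0.0406
position: [0.4671, 0.1363, 0.1353]
tool_rot: [0.698, 0.717, 0.002, 0.002]
ft_force: [0.1, 0.2, -0.3]
grip_width: 0.042
grip_force: 0.0
[[246.60879712 163.6311568 ]
 [244.73183993 249.40824841]
 [265.88600714 190.15406299]
 [268.68989695 122.51988485]
 [208.34284054 155.5857237 ]]
m70 0.86 bbox [278, 134, 313, 162] c [ 0.6823 -0.1182] rectc [ 682.5 -119. ] size [57.4 87. ] ang 10.0
m70 0.56 bbox [200, 231, 210, 254] c [0.4556 0.1085] rectc [454.1 107.2] size [45.2 16.6] ang 7.3
38.8667 [0.46471136 0.13605893 0.133106  ]
```

Run:
```python
from h import *
im=cv2.imread("pics/w13.png");hsv=cv2.cvtColor(im,cv2.COLOR_BGR2HSV).astype(int)
for u in (215,235,255): print(u,[(v,int(hsv[v,u,1]),int(hsv[v,u,2])) for v in range(146,180)])
E=[]
for v in (125,135,145,155,175,185,195,205):
    s=hsv[v,255:290]; k=np.where(s[:,1]>100)[0]+255; E.append((v,k.min(),k.max(),np.round(pix2w("wrist",[[k.max()+.5,v],[k.min()-.5,v]],.053)[:,:2],4).tolist()))
    print(E[-1])
```

```text
215 [(146, 15, 116), (147, 13, 115), (148, 16, 115), (149, 18, 115), (150, 11, 116), (151, 13, 116), (152, 19, 119), (153, 16, 110), (154, 24, 73), (155, 145, 44), (156, 159, 64), (157, 140, 93), (158, 31, 130), (159, 9, 178), (160, 14, 194), (161, 13, 192), (162, 12, 189), (163, 12, 190), (164, 13, 190), (165, 13, 190), (166, 12, 190), (167, 13, 189), (168, 12, 190), (169, 12, 190), (170, 12, 190), (171, 11, 190), (172, 11, 189), (173, 12, 189), (174, 11, 190), (175, 12, 189), (176, 13, 190), (177, 13, 190), (178, 12, 189), (179, 12, 190)]
235 [(146, 16, 114), (147, 14, 113), (148, 18, 115), (149, 18, 114), (150, 16, 113), (151, 20, 115), (152, 14, 113), (153, 16, 112), (154, 18, 115), (155, 16, 113), (156, 16, 113), (157, 20, 115), (158, 20, 114), (159, 16, 114), (160, 14, 106), (161, 64, 64), (162, 181, 48), (163, 174, 63), (164, 147, 92), (165, 67, 115), (166, 7, 155), (167, 16, 191), (168, 14, 188), (169, 11, 184), (170, 14, 186), (171, 11, 185), (172, 12, 185), (173, 12, 185), (174, 14, 186), (175, 12, 186), (176, 14, 186), (177, 12, 186), (178, 12, 185), (179, 14, 185)]
255 [(
[... 428 characters left out ...]
 (173, 14, 188), (174, 11, 188), (175, 13, 189), (176, 12, 188), (177, 11, 187), (178, 13, 189), (179, 12, 188)]
(125, np.int64(262), np.int64(263), [[0.4719, 0.1981], [0.4705, 0.1981]])
(135, np.int64(262), np.int64(263), [[0.4721, 0.1911], [0.4707, 0.1911]])
(145, np.int64(262), np.int64(263), [[0.4724, 0.184], [0.471, 0.184]])
(155, np.int64(262), np.int64(263), [[0.4727, 0.1767], [0.4712, 0.1767]])
(175, np.int64(262), np.int64(263), [[0.4732, 0.1618], [0.4717, 0.1618]])
(185, np.int64(262), np.int64(263), [[0.4735, 0.1541], [0.472, 0.1541]])
(195, np.int64(262), np.int64(263), [[0.4738, 0.1463], [0.4723, 0.1463]])
(205, np.int64(261), np.int64(263), [[0.4741, 0.1383], [0.4718, 0.1383]])
```

```bash
python3 -c "
from h import *
go([.692,-.119,.17],9.5)"
```

```text
at [0.4647 0.1361 0.1331] yaw 1.53 shift [-3.263  2.755 -0.465] turn z -0.089
```

```bash
m="python3 -m inch"; 
for i in 1 2 3 4; do $m '[-0.4,0.34,-0.06,0,0,0, -0.81,0.69,-0.12,0,0,0, -0.81,0.69,-0.12,0,0,0]' |sed -n 2p; done
$m '[0,0,0,0,0,-0.05, 0,0,0,0,0,-0.089, 0,0,0,0,0,-0.089, 0,0,0,0,0,-0.089]' 38 20|sed -n 2p
python3 - <<'E'
from h import *
im=camera("wrist");cv2.imwrite("pics/w14.png",im[:,:,::-1])
ds=rects("wrist","m70",.045,2)
# rib top = grey, inside the mask
r=ds[0]['region'];hsv=cv2.cvtColor(im,cv2.COLOR_RGB2HSV).astype(int)
for v in range(ds[0]['bbox'][1].__int__(),int(ds[0]['bbox'][3])+1,8):
    us=np.where(r[v])[0]; 
    if len(us): print(v,us.min(),us.max(),"brown:",[int(u) for u in range(us.min()-3,us.max()+4) if hsv[v,u,1]>90])
go([.692,-.119,.048],9.5)
E
```

```text
position: [0.5291, 0.0684, 0.1436]
position: [0.5858, 0.0038, 0.1532]
position: [0.642, -0.06, 0.1627]
position: [0.698, -0.1237, 0.172]
position: [0.6921, -0.1169, 0.1708]
m70 0.79 bbox [213, 143, 267, 234] c [ 0.6854 -0.1136] rectc [ 685.6 -117.4] size [47.4 86.3] ang 10.1
m70 0.39 bbox [36, 327, 64, 336] c [ 0.505  -0.3085] rectc [ 505.5 -308.1] size [27.6  7.7] ang 9.5
143 219 266 brown: [252, 253, 254, 255, 256, 257, 258, 259, 260, 261, 262, 263, 264]
151 217 269 brown: [216, 217, 218, 219, 238, 239, 266, 267, 268]
159 217 270 brown: [217, 218, 219, 220, 238, 239, 267, 268]
167 217 269 brown: [217, 218, 219, 220, 238, 239, 267, 268]
175 218 268 brown: [218, 219, 220, 239, 267, 268]
183 218 268 brown: [218, 219, 220, 221, 239, 240, 267, 268]
191 218 268 brown: [218, 219, 220, 221, 239, 240, 267, 268]
199 219 268 brown: [219, 220, 221, 239, 240, 267, 268]
207 219 269 brown: [219, 220, 221, 222, 240, 267, 268]
215 220 269 brown: [219, 220, 221, 222, 240, 267, 268]
223 239 268 brown: [240, 241, 267]
231 240 268 brown: [240, 241, 266, 267]
at [ 0.6924 -0.1168  0.1715] yaw 9.47 shift [-0.027 -0.007  1.544] turn z -0.0
```

```bash
m="python3 -m inch"; python3 -c "
from h import *
hsv=cv2.cvtColor(cv2.imread('pics/w14.png'),cv2.COLOR_BGR2HSV).astype(int)
print([(v,int(hsv[v,253,1])) for v in list(range(138,154))+list(range(226,240))])
p=pix2w('wrist',[[238.5,190],[268.3,190],[253.5,146],[253.5,236]],.045);print(p,p[:2].mean(0))"
$m '[-0.03,0,0.5,0,0,0, -0.03,0,0.9,0,0,0, -0.03,0,0.9,0,0,0, -0.03,0,0.9,0,0,0]' |sed -n 2p
python3 - <<'E'
from h import *
im=camera("wrist")
hsv=cv2.cvtColor(im,cv2.COLOR_RGB2HSV).astype(int)
for v in (180,200,220):print(v,[(u,int(hsv[v,u,1]),int(hsv[v,u,2])) for u in range(205,300) if hsv[v,u,1]>90 or hsv[v,u,2]<45])
go([.692,-.119,.046],9.5)
E
```

```text
[(138, 3), (139, 6), (140, 5), (141, 2), (142, 22), (143, 125), (144, 193), (145, 159), (146, 197), (147, 163), (148, 170), (149, 161), (150, 83), (151, 6), (152, 17), (153, 14), (226, 13), (227, 14), (228, 14), (229, 14), (230, 13), (231, 11), (232, 21), (233, 3), (234, 5), (235, 3), (236, 3), (237, 5), (238, 5), (239, 3)]
[[ 0.68091054 -0.11848304  0.045     ]
 [ 0.70766813 -0.11403166  0.045     ]
 [ 0.68774316 -0.07675944  0.045     ]
 [ 0.70196304 -0.1613473   0.045     ]] [ 0.69428934 -0.11625735  0.045     ]
position: [0.6914, -0.1188, 0.0983]
180 [(208, 138, 164), (209, 156, 160), (210, 155, 150), (211, 163, 130), (212, 155, 99), (235, 159, 74), (236, 184, 68), (237, 109, 70), (273, 126, 79), (274, 171, 79), (275, 161, 65)]
200 [(209, 139, 165), (210, 157, 162), (211, 151, 152), (212, 166, 129), (213, 158, 100), (236, 181, 69), (237, 154, 71), (273, 154, 43), (274, 182, 42), (275, 102, 45)]
220 [(210, 120, 162), (211, 154, 161), (212, 153, 152), (213, 163, 133), (214, 149, 103), (236, 118, 82), (237, 209, 67), (238, 106, 72), (273, 165, 37), (274, 160, 43), (275, 96, 45)]
at [ 0.6933 -0.1194  0.1006] yaw 9.52 shift [ 0.008 -0.015  0.682] turn z 0.0
```

```bash
m="python3 -m inch"; 
$m '[0,0.01,0.3,0,0,0, 0,0.01,0.68,0,0,0, 0,0.01,0.68,0,0,0, 0,0.01,0.68,0,0,0]' |sed -n 2,4p
$m '[0,0,0,0,0,0, 0,0,0,0,0,0, 0,0,0,0,0,0, 0,0,0,0,0,0, 0,0,0,0,0,0, 0,0,0,0,0,0, 0,0,0,0,0,0]' 0 30
$m '[0,0,-0.3,0,0,0, 0,0,-0.7,0,0,0, 0,0,-1,0,0,0, 0,0,-1,0,0,0, 0,0,-1,0,0,0]' |sed -n 2,6p
$m '[0,0,-0.3,0,0,0.05, 0,0,-0.3,0,0,0.089, 0,0,-0.3,0,0,0.089, 0,0,-0.3,0,0,0.089]' |sed -n 2p
python3 - <<'E'
from h import *
go([.459,.045,.15],1.55)
E
```

```text
position: [0.694, -0.1193, 0.0468]
tool_rot: [0.646, 0.763, -0.0, -0.0]
ft_force: [-0.0, -0.2, -0.3]
time: 41.6
position: [0.6955, -0.12, 0.0489]
tool_rot: [0.646, 0.763, 0.001, 0.002]
ft_force: [-1.0, 0.5, 6.5]
grip_width: 0.0278
grip_force: 30.0
position: [0.6952, -0.1198, 0.1283]
tool_rot: [0.646, 0.763, 0.001, 0.002]
ft_force: [0.1, 0.2, -2.6]
grip_width: 0.0276
grip_force: 30.0
position: [0.6927, -0.1191, 0.1481]
at [ 0.6927 -0.1191  0.1481] yaw 1.62 shift [ 2.132 -2.862 -0.011] turn z 0.001
```

```bash
m="python3 -m inch"; 
for i in 1 2 3; do $m '[0.24,-0.32,0,0,0,0, 0.48,-0.64,0,0,0,0, 0.71,-0.954,0,0,0,0, 0.71,-0.954,0,0,0,0]' |sed -n 2p; done
$m '[0,0,0.3,0,0,0, 0,0,0.6,0,0,0, 0,0,0.85,0,0,0, 0,0,0.95,0,0,0, 0,0,0.95,0,0,0, 0,0,0.95,0,0,0]' |sed -n 2,4p
python3 - <<'E'
from h import *
im=camera("wrist");cv2.imwrite("pics/w15.png",im[:,:,::-1])
hsv=cv2.cvtColor(im,cv2.COLOR_RGB2HSV).astype(int)
for u in (245,255): print(u,[(v,int(hsv[v,u,1]),int(hsv[v,u,2])) for v in range(120,215) if hsv[v,u,1]>60])
for v in (130,150,200,210): print(v,[(u,int(hsv[v,u,1]),int(hsv[v,u,2])) for u in range(262,305) if hsv[v,u,1]>60])
go([.459,.045,.058],1.55)
E
```

```text
position: [0.607, -0.0598, 0.1468]
position: [0.5293, -0.0058, 0.1477]
position: [0.4516, 0.048, 0.1483]
position: [0.4603, 0.0447, 0.0735]
tool_rot: [0.697, 0.717, -0.001, -0.001]
ft_force: [0.1, 0.0, -1.1]
245 [(144, 144, 90), (145, 151, 91), (146, 91, 137), (147, 70, 183), (148, 74, 179), (149, 75, 177), (150, 72, 178), (151, 73, 177), (152, 76, 177), (153, 72, 176), (154, 73, 177), (155, 74, 176), (156, 74, 179), (157, 76, 168), (158, 80, 105), (159, 82, 100), (160, 81, 104), (161, 78, 98), (162, 107, 67), (163, 166, 40), (164, 152, 37), (165, 130, 43), (166, 172, 46), (167, 151, 44), (168, 125, 43), (169, 168, 41), (170, 134, 40), (171, 149, 41), (172, 136, 45), (173, 125, 43), (174, 117, 35), (175, 175, 35), (176, 118, 39), (177, 154, 38), (178, 181, 38), (179, 157, 47), (180, 149, 72), (181, 156, 85), (182, 160, 89), (183, 83, 95)]
255 [(144, 148, 93), (145, 145, 97), (146, 92, 144), (147, 71, 188), (148, 74, 186), (149, 74, 186), (150, 73, 184), (151, 76, 185), (152, 73, 185), (153, 74, 185), (154, 73, 185), (155, 71, 186), (156, 72, 187), (157, 75, 188), (158, 77, 176), (159
[... 317 characters left out ...]
179, 156, 49), (180, 142, 70), (181, 163, 80), (182, 150, 85), (183, 62, 90)]
130 [(284, 78, 105), (285, 174, 88), (286, 159, 93), (287, 158, 87), (288, 126, 67)]
150 [(262, 71, 190), (263, 73, 188), (264, 72, 189), (265, 72, 188), (266, 71, 187), (267, 71, 188), (268, 72, 187), (269, 74, 186), (270, 74, 187), (271, 73, 188), (272, 70, 187), (273, 74, 186), (274, 71, 187), (275, 71, 186), (276, 71, 186), (277, 73, 185), (278, 74, 187), (279, 75, 190)]
200 [(274, 119, 45), (275, 206, 42), (276, 163, 47), (277, 174, 44), (278, 123, 52)]
210 [(274, 127, 46), (275, 168, 44), (276, 142, 45), (277, 147, 45), (278, 85, 51)]
at [0.4609 0.0446 0.0741] yaw 1.55 shift [ 0.005 -0.023  0.202] turn z -0.0
```

```bash
m="python3 -m inch"; python3 -c "
from h import *
print(pix2w('wrist',[[250,146]],.053),pix2w('wrist',[[250,183]],.0706))"
$m '[0,0,0.1,0,0,0, 0,0,0.2,0,0,0, 0,0,0.2,0,0,0, 0,0,0.2,0,0,0]' |sed -n 2,4p
$m '[0,0.02,0,0,0,0, 0,0.04,0,0,0,0, 0,0.05,0,0,0,0, 0,0.05,0,0,0,0, 0,0.05,0,0,0,0]' |sed -n 2,4p
$m '[0,0.01,0,0,0,0, 0,0.02,0,0,0,0, 0,0.02,0,0,0,0, 0,0.02,0,0,0,0]' |sed -n 2,4p
```

```text
[[0.45899252 0.10026135 0.053     ]] [[0.45945192 0.08485466 0.0706    ]]
position: [0.4603, 0.0448, 0.0578]
tool_rot: [0.698, 0.716, -0.0, -0.0]
ft_force: [0.5, -0.8, -1.4]
position: [0.4647, 0.0449, 0.0581]
tool_rot: [0.698, 0.716, 0.0, 0.0]
ft_force: [0.5, 0.3, -1.9]
position: [0.4662, 0.0449, 0.058]
tool_rot: [0.698, 0.716, 0.0, 0.0]
ft_force: [0.3, -0.4, -0.9]
```

```bash
m="python3 -m inch"; 
$m '[0,0.01,0.01,0,0,0, 0,0.02,0.01,0,0,0, 0,0.02,0.01,0,0,0]' |sed -n 2,4p
$m '[0,0.01,0,0,0,0, 0,0.02,0,0,0,0, 0,0.02,0,0,0,0]' |sed -n 2,4p
$m '[0.05,0,0,0,0,0, 0.1,0,0,0,0,0, 0.15,0,0,0,0,0, 0.17,0,0,0,0,0, 0.17,0,0,0,0,0, 0.17,0,0,0,0,0]' |sed -n 2,4p
```

```text
position: [0.4664, 0.0451, 0.057]
tool_rot: [0.698, 0.716, -0.001, -0.001]
ft_force: [-3.2, 0.3, 0.2]
position: [0.4666, 0.0452, 0.0569]
tool_rot: [0.698, 0.717, -0.002, -0.002]
ft_force: [-6.4, -1.3, 1.9]
position: [0.4662, 0.0587, 0.0569]
tool_rot: [0.698, 0.717, -0.002, -0.002]
ft_force: [-5.5, -2.6, 1.1]
```

```bash
m="python3 -m inch"; 
$m '[0.01,0,0,0,0,0, 0.02,0,0,0,0,0, 0.02,0,0,0,0,0]' |sed -n 2,4p
$m '[0.01,0,0,0,0,0, 0.02,0,0,0,0,0, 0.02,0,0,0,0,0]' |sed -n 2,4p
```

```text
position: [0.4662, 0.0588, 0.0569]
tool_rot: [0.697, 0.717, -0.003, -0.002]
ft_force: [-7.4, -10.9, 1.1]
position: [0.4662, 0.059, 0.0569]
tool_rot: [0.697, 0.718, -0.004, -0.001]
ft_force: [-7.4, -18.9, 1.2]
```

```bash
m="python3 -m inch"; 
$m '[-0.02,0,0,0,0,0, -0.03,-0.01,0,0,0,0, -0.03,-0.01,0.01,0,0,0, -0.03,-0.01,0.01,0,0,0]' |sed -n 2,4p
$m '[0,0,0,0,0,0, 0,0,0,0,0,0, 0,0,0,0,0,0, 0,0,0,0,0,0]' 42 20 |sed -n 2,5p
$m '[0,0,-0.3,0,0,0, 0,0,-0.7,0,0,0, 0,0,-1,0,0,0, 0,0,-1,0,0,0, 0,0,-1,0,0,0]' |sed -n 2,6p
python3 - <<'E'
from h import *
im=camera("wrist");cv2.imwrite("pics/w16.png",im[:,:,::-1])
hsv=cv2.cvtColor(im,cv2.COLOR_RGB2HSV).astype(int)
for v in range(60,211,15):
    k=[u for u in range(250,300) if hsv[v,u,1]>90]
    if k: print(v,k[-1],np.round(pix2w("wrist",[[k[-1]+.5,v]],.053)[0],4))
print([(v,int(hsv[v,245,1])) for v in range(60,200) if hsv[v,245,1]>50])
camera("top");rects("top","m70",.05,3);rects("top","jaw",.038,2)
go([.4525,-.152,.14],1.55)
E
```

```text
position: [0.4661, 0.0587, 0.0568]
tool_rot: [0.697, 0.717, -0.002, -0.001]
ft_force: [-6.7, -5.4, 6.4]
position: [0.4699, 0.0594, 0.0566]
tool_rot: [0.698, 0.716, 0.001, 0.001]
ft_force: [-0.4, -0.7, 0.1]
grip_width: 0.0404
position: [0.47, 0.0594, 0.1377]
tool_rot: [0.698, 0.717, 0.002, 0.002]
ft_force: [-0.9, 0.8, -0.2]
grip_width: 0.0421
grip_force: 0.0
60 263 [0.4748 0.1644 0.053 ]
75 263 [0.4752 0.1548 0.053 ]
90 263 [0.4756 0.1451 0.053 ]
105 263 [0.4759 0.135  0.053 ]
120 263 [0.4763 0.1247 0.053 ]
135 263 [0.4767 0.1141 0.053 ]
150 262 [0.4764 0.1032 0.053 ]
165 262 [0.4768 0.092  0.053 ]
180 262 [0.4772 0.0805 0.053 ]
195 262 [0.4777 0.0686 0.053 ]
210 262 [0.4781 0.0563 0.053 ]
[(151, 64), (152, 160), (153, 181), (154, 152)]
jaw 0.57 bbox [296, 231, 321, 255] c [ 0.4514 -0.1412] rectc [ 452.  -142.1] size [49.3 61.1] ang 89.6
at [0.4676 0.0595 0.1354] yaw 1.53 shift [-2.638 -0.259 -0.058] turn z -0.0
```

```bash
m="python3 -m inch"; 
for i in 1 2 3; do $m '[-0.4,-0.04,0,0,0,0, -0.88,-0.087,-0.02,0,0,0, -0.88,-0.087,-0.02,0,0,0]' 60|sed -n 2p; done
$m '[0,0,0,0,0,0, 0,0,0,0,0,0]' |sed -n 1,2p
python3 - <<'E'
from h import *
im=camera("wrist");cv2.imwrite("pics/w17.png",im[:,:,::-1])
rects("wrist","jaw",.038,2)
g=cv2.cvtColor(im,cv2.COLOR_RGB2GRAY).astype(int)
u=w2pix("wrist",[[.4523,-.152,.068],[.4413,-.152,.068],[.4633,-.152,.068],[.4523,-.133,.068],[.4523,-.13,.038]]);print(np.round(u))
for v in (150,165,180,195,210,225): print(v,[(k,g[v,k]) for k in range(200,320,4)])
print([(v,g[v,250]) for v in range(120,240,4)])
go([.4525,-.152,.14],1.55)
E
```

```text
position: [0.4637, -0.0159, 0.1371]
position: [0.4592, -0.0872, 0.1389]
position: [0.4546, -0.1582, 0.1408]
time: 48.68
position: [0.4521, -0.1515, 0.1404]
jaw 0.69 bbox [217, 155, 294, 226] c [ 0.4529 -0.1411] rectc [ 452.7 -144.2] size [62.2 58.8] ang 1.6
[[251. 213.]
 [236. 212.]
 [266. 213.]
 [252. 188.]
 [252. 174.]]
150 [(200, np.int64(146)), (204, np.int64(147)), (208, np.int64(148)), (212, np.int64(124)), (216, np.int64(117)), (220, np.int64(145)), (224, np.int64(143)), (228, np.int64(138)), (232, np.int64(142)), (236, np.int64(146)), (240, np.int64(146)), (244, np.int64(140)), (248, np.int64(139)), (252, np.int64(135)), (256, np.int64(139)), (260, np.int64(140)), (264, np.int64(145)), (268, np.int64(143)), (272, np.int64(140)), (276, np.int64(142)), (280, np.int64(146)), (284, np.int64(137)), (288, np.int64(135)), (292, np.int64(148)), (296, np.int64(147)), (300, np.int64(148)), (304, np.int64(79)), (308, np.int64(82)), (312, np.int64(126)), (316, np.int64(144))]
165 [(200, np.int64(147)), (204, np.int64(148)), (208, np.int64(148)), (212, np.int64(136)), (216, np.int64(102))
[... 3167 characters left out ...]
t64(136)), (128, np.int64(134)), (132, np.int64(135)), (136, np.int64(135)), (140, np.int64(135)), (144, np.int64(135)), (148, np.int64(137)), (152, np.int64(136)), (156, np.int64(125)), (160, np.int64(43)), (164, np.int64(92)), (168, np.int64(68)), (172, np.int64(72)), (176, np.int64(134)), (180, np.int64(147)), (184, np.int64(146)), (188, np.int64(145)), (192, np.int64(145)), (196, np.int64(145)), (200, np.int64(145)), (204, np.int64(145)), (208, np.int64(145)), (212, np.int64(146)), (216, np.int64(146)), (220, np.int64(146)), (224, np.int64(136)), (228, np.int64(143)), (232, np.int64(148)), (236, np.int64(138))]
at [ 0.4522 -0.1506  0.1406] yaw 1.59 shift [-0.017  0.003  0.007] turn z 0.0
```

```bash
m="python3 -m inch"; 
$m '[0.1,0.01,0.3,0,0,0, 0.1,0.01,0.6,0,0,0, 0.1,0.01,0.9,0,0,0, 0.1,0.01,0.95,0,0,0, 0.1,0.01,0.95,0,0,0]' 50|sed -n 2,4p
$m '[0,0,0,0,0,0, 0,0,0,0,0,0, 0,0,0,0,0,0, 0,0,0,0,0,0, 0,0,0,0,0,0, 0,0,0,0,0,0]' 0 20|sed -n 2,6p
python3 -c "
from h import *
go([.4523-.0271*.12,-.143+.12,.0645],1.55)"
```

```text
position: [0.4524, -0.1424, 0.064]
tool_rot: [0.697, 0.717, -0.0, -0.002]
ft_force: [-0.3, -0.0, -0.1]
position: [0.4526, -0.1442, 0.0659]
tool_rot: [0.697, 0.717, -0.0, -0.001]
ft_force: [-3.4, -0.7, 7.0]
grip_width: 0.0217
grip_force: 20.0
at [ 0.4526 -0.1442  0.0659] yaw 1.56 shift [ 1.515 -0.003  0.017] turn z 0.0
```

```bash
m="python3 -m inch"; 
for i in 1 2; do $m '[0.15,0,0,0,0,0, 0.3,0,0,0,0,0, 0.45,0,0,0,0,0, 0.6,0,0,0,0,0, 0.78,0,0,0,0,0, 0.78,0,0,0,0,0]' |sed -n 2,4p; done
python3 - <<'E'
from h import *
im=camera("wrist")
hsv=cv2.cvtColor(im,cv2.COLOR_RGB2HSV).astype(int)
print([(v,int(hsv[v,268,0]),int(hsv[v,268,1]),int(hsv[v,268,2])) for v in range(110,190,3)])
E
```

```text
position: [0.4508, -0.0799, 0.0659]
tool_rot: [0.697, 0.717, -0.0, -0.001]
ft_force: [-2.0, 2.9, 7.7]
position: [0.449, -0.0178, 0.0658]
tool_rot: [0.697, 0.717, -0.0, -0.001]
ft_force: [-2.6, 2.2, 7.0]
[(110, 116, 12, 169), (113, 113, 12, 167), (116, 116, 10, 171), (119, 114, 14, 178), (122, 111, 14, 179), (125, 112, 15, 182), (128, 114, 14, 181), (131, 112, 16, 180), (134, 115, 15, 182), (137, 111, 14, 179), (140, 111, 14, 180), (143, 109, 16, 178), (146, 113, 17, 180), (149, 112, 16, 180), (152, 111, 14, 178), (155, 108, 14, 177), (158, 108, 14, 177), (161, 111, 14, 177), (164, 113, 13, 176), (167, 111, 14, 178), (170, 117, 14, 178), (173, 109, 16, 176), (176, 108, 15, 175), (179, 113, 14, 165), (182, 16, 131, 74), (185, 21, 84, 109), (188, 105, 29, 53)]
```

```bash
m="python3 -m inch"; 
for i in 1 2 3 4 5; do $m '[0.015,0,0,0,0,0, 0.03,0,0,0,0,0, 0.03,0,0,0,0,0, 0.03,0,0,0,0,0]' |sed -n 2,4p|grep -v rot; done
```

```text
position: [0.449, -0.017, 0.0658]
ft_force: [-3.2, 0.6, 9.3]
position: [0.4489, -0.0148, 0.0658]
ft_force: [-3.6, -0.5, 7.8]
position: [0.4489, -0.0125, 0.0658]
ft_force: [-3.0, -0.8, 8.4]
position: [0.4488, -0.0101, 0.0658]
ft_force: [-3.5, -0.4, 9.3]
position: [0.4487, -0.0077, 0.0658]
ft_force: [-2.9, -0.2, 7.9]
```

```bash
m="python3 -m inch"; 
for i in 1 2 3 4; do $m '[0.015,0,0,0,0,0, 0.025,0,0,0,0,0, 0.025,0,0,0,0,0, 0.025,0,0,0,0,0]' |sed -n 2,4p|grep -v rot; done
```

```text
position: [0.4487, -0.0057, 0.0658]
ft_force: [-3.1, -1.9, 8.3]
position: [0.4486, -0.0037, 0.0659]
ft_force: [-3.2, -0.4, 8.1]
position: [0.4486, -0.0033, 0.0659]
ft_force: [-5.7, -10.9, 8.5]
position: [0.4486, -0.0031, 0.0659]
ft_force: [-7.6, -20.9, 7.9]
```

```bash
m="python3 -m inch"; 
$m '[-0.015,0,0,0,0,0, -0.03,0,0,0,0,0, -0.03,0,0,0,0,0]' |sed -n 2,4p|grep -v rot
$m '[0,0,0,0,0,0, 0,0,0,0,0,0, 0,0,0,0,0,0, 0,0,0,0,0,0]' 45 20|sed -n 2,5p
$m '[0,0,-0.3,0,0,0, 0,0,-0.7,0,0,0, 0,0,-1,0,0,0, 0,0,-1,0,0,0, 0,0,-1,0,0,0]' |sed -n 2,4p
$m '[0,-0.3,-0.3,0,0,0, -0.3,-0.6,-0.3,0,0,0, -0.6,-0.8,-0.6,0,0,0, -0.6,-0.8,-1,0,0,0, -0.6,-0.8,-1,0,0,0, -0.6,-0.8,-1,0,0,0]' |sed -n 1,2p
python3 - <<'E'
from h import *
im=camera("wrist");cv2.imwrite("pics/w18.png",im[:,:,::-1])
rects("wrist","jaw",.038,1);rects("wrist","m70",.053,3)
t=camera("top");cv2.imwrite("pics/t3.png",t[:,:,::-1])
for n,z in(("weight1",.025),("brush1",.014),("palette",.016),("jar",.055),("cup",.05),("m70",.05),("jaw",.038),("box",.035)): rects("top",n,z,2)
E
```

```text
position: [0.4486, -0.0033, 0.0658]
ft_force: [-4.1, -7.6, 7.3]
position: [0.4501, -0.0019, 0.0652]
tool_rot: [0.698, 0.716, 0.0, 0.0]
ft_force: [-0.2, 0.5, 0.6]
grip_width: 0.0402
position: [0.4507, -0.0019, 0.1462]
tool_rot: [0.697, 0.717, 0.001, 0.002]
ft_force: [0.8, -0.4, -0.2]
time: 55.25
position: [0.3875, -0.0521, 0.2254]
jaw 0.78 bbox [280, 106, 343, 152] c [ 0.4451 -0.0005] rectc [445.1  -1.5] size [63.3 45.6] ang 1.5
m70 0.69 bbox [290, 20, 353, 106] c [0.4499 0.0616] rectc [449.1  61.4] size [55.5 78.9] ang 1.7
m70 0.64 bbox [294, 1, 356, 23] c [0.446  0.1066] rectc [448.2 104.8] size [54.9 20.9] ang 1.4
weight1 0.89 bbox [74, 185, 101, 213] c [0.5549 0.3967] rectc [554.7 396.6] size [58.7 65.7] ang 0.0
weight1 0.78 bbox [74, 216, 104, 242] c [0.4844 0.3946] rectc [484.  394.3] size [63.2 58.3] ang 89.8
brush1 0.71 bbox [390, 192, 409, 239] c [ 0.5157 -0.3831] rectc [ 521.3 -385.9] size [ 33.6 101.8] ang 89.8
brush1 0.68 bbox [406, 191, 417, 229] c [ 0.5202 -0.4128] rectc [ 523.6 -413.7] size [102.2  28.9] ang 1.4
palette 0.83 bbox [284, 167, 311, 193] c [ 0.603  -0.1245] rectc [ 603.8 -125.5] size [68.5 68.3] ang 90.0
palette 0.69 bbox [180, 230, 209, 254] c [0.4505 0.1386] rectc [450.5 138.6] size [74.4 49.5] ang 89.8
jar 0.57 bbox [138, 131, 158, 156] c [0.6878 0.2458] rectc [688.8 245.3] size [57.6 47.2] ang 44.9
cup 0.91 bbox [342, 134, 368, 158] c [ 0.6881 -0.2559] rectc [ 687.2 -255.5] size [60.9 65.4] ang 44.9
m70 0.95 bbox [177, 231, 210, 257] c [0.4532 0.1338] rectc [453.1 134.2] size [71.7 47.7] ang 89.8
m70 0.85 bbox [206, 231, 240, 249] c [0.4557 0.0599] rectc [455.1  61.4] size [79.1 47.8] ang 89.8
jaw 0.81 bbox [241, 232, 262, 256] c [ 0.4484 -0.0016] rectc [447.8  -2.3] size [43.8 60.9] ang 90.0
box 0.95 bbox [53, 181, 120, 248] c [0.5227 0.3961] rectc [522.2 394. ] size [143.1 162. ] ang 89.5
```

```bash
python3 -c "
from rig import *
print(hand_in())"
```

```text
the job is handed in; nothing more can be done
None
```

I finished the job and handed it in at about 55 s on the robot's clock. The 70 mm and 80 mm sections (the only two there) sit flush on the rail and the jaw is pressed up against the last one. Both brushes are in the tray, both weights are flat in the box, and the palette, jar and cup were not moved.

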